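# Open the peg case on to its stop and put the yellow peg away

### The arm

A 6-joint arm with a two-finger parallel gripper is mounted at the origin on a cart in front of the work surface, level with it; the furniture and walls round the work are solid. World frame = base frame: x ahead of the robot, y to its left, z up, the work surface at z = 0. Lengths are in m, angles in rad, forces in N, time in s.
With the tool pointing down it reaches from about 0.35 to 0.85 m from the base axis. Payload 8.1 kg.
Tool frame: the origin (TCP) lies midway between the tips of the shut fingers; the grasp point (between the pads) lies 19 mm behind it; x points along the fingers, y is the direction in which the jaws open and shut, and the axes are right-handed (so a half turn about x gives the same grasp; the last joint's range is limited). The gripper opens to 93 mm and grips with 3 to 60 N. Pads are 15 mm wide; open, the fingers measure 128 mm over their backs; the gripper's body (75 mm by 188 mm) begins 65 mm behind the grasp point.
Start: joints at [-1.411, 0.13, 1.488, -0, 1.523, -0.085], TCP at [0.145, -0.582, 0.219] pointing down, gripper open.
Joint ranges: [-2.96, 2.96], [-0.89, 2.26], [0.02, 2.5], [-1.34, 4.48], [0, 2.73], [-2.66, 2.66]. Speed limits (rad/s): [2.39, 2.39, 2.79, 3.14, 3.14, 3.14].

### API

Orientations are given as a rotation vector (axis times angle).
In Python, from workcell import arm, get_image gives the robot as it stands.
- The arm moves only by the tool arm_command, never from a script. Its argument "rows" is a list of rows, each an object of numbers: "rx", "ry", "rz": the turn, a rotation vector about the tool's x, y, z in degrees; "dx", "dy", "dz": the shift along the tool's x, y, z in mm; "hand": the opening, from -1 (shut) to 1 (fully open). A call has 1 to 8 rows; each row is the pose to reach, as a shift and turn from the pose commanded when the call began, along the tool's axes at that moment; what a row does not reach only later rows make up. A row lasts 1/12 s, in which the tool goes at most 41.7 mm and 7.16 degrees, less where a joint would pass 70% of its speed; a pose out of reach is approached as far as the arm can. A call with a gripper value outside its range is refused whole. The fingers move at their own pace and stop on an object; "grip_force" is the grip in N (left out, the last holds). Time passes only in rows, so rows that repeat a pose let the fingers close. It gives the time, the measured TCP pose, the force and the opening at its end, in the units of the state.
- arm.get_obs(): the state, without advancing time (a new reading comes with each control period).
- get_image(name): name is "side" or "top" or "wrist"; returns a dict with "pixels" (384x512x3 uint8, red, green, blue), "range_z" (384x512 float32, m along the optical axis (not along the pixel's ray), 0 where there is no reading), "fx", "fy", "cx", "cy" (pixels), "T" (4x4, takes a point from camera to world coordinates). Camera axes: x right, y up, looking along -z (the intrinsics and any distortion apply to the point x, -y, -z); pixel columns grow to the right and rows downward; lengths in m; the calibration is good to about 2 mm. The wrist camera is an equidistant fisheye: a pixel r from the principal point sees the ray r / f radians off the axis. A picture is of the moment at which its call begins.
- arm.finish_job(): hands the job in, once; it reports no verdict.
The state is a dict: "t": time; "qpos": joint angles; "joint_velocities": joint speeds; "effort": joint torques, N m; "ee_pos": TCP position; "eef_rot": TCP orientation; "force": force on the tool from outside, world axes, zero at the start; "ft_torque": the same for the moment, N m; "gripper_width": finger opening in m.
Only numpy, scipy, OpenCV 4.12 (cv2) and the standard library are available. Lean on these libraries where they do the work, as an engineer would, in place of code of your own. Each camera call takes 0.05 s, during which the arm holds its last target.

### The job

Open the blue case: lift its lid by the orange tab and bring it over backwards until it rests against the rubber pad of its stop. Keep hold of it until you feel the pad, so that it neither drops on to the stop nor is forced against it. Then put the yellow clothes peg into the compartment that holds the brown peg and leave the lid resting open; do not disturb the soap bar in the case, the pink peg or the polish tin.

Things in the scene. Friction and masses are not known exactly. Their poses are not given: they have to be found in the camera images.
- case: Blue open-topped case, fixed; 150 (x) by 220 (y) by 60 high, walls and floor 5 mm. Origin under its centre at worktop height; x points to the hinge side (rear), y left. A grey wall 47 mm high at y = 0 makes a left and a right compartment, 140 by 102 inside; which of them holds the brown peg varies. Behind it stands a steel stop frame 175 mm high with a rubber pad.
- lid (a joint): Hinge of the blue lid (150 by 224 by 8 mm, 0.25 to 0.4 kg), along the case's y: 0 closed, grows as the lid is lifted over backwards, pi/2 upright. It falls shut short of upright and falls back on to the stop beyond it; light friction and damping. The adjustable stop meets it somewhere between 1.7 and 2.0 rad: the setting differs each time and is not listed.
- lid_hinge (a point): Point on the hinge axis, middle of the case's rear upper edge, 64 mm above the worktop; axes as the case's.
- lid_grip (a point): Grip point on the orange tab at the middle of the lid's front edge. Tab 24 mm wide (along the hinge), 10 thick, jutting 46; the point is 28 mm from the lid's edge, mid width and thickness, 178 mm from the hinge axis. x points to the hinge. Gripped across the 24 mm, the tab pivots between the fingers, so a gripper that stays pointing down can follow the whole swing.
- stop_pad (a joint): Travel (m) of the stop's spring-backed rubber pad: 0 free, grows as the lid presses it back, about 2 N per mm. It meets the lid 100 mm above the hinge. The resting lid alone presses it in 0.1 to 1.5 mm; pressed in by more than 8 mm (about 9 N at the tab) the stop has been forced.
- yellow_peg: Yellow clothes peg lying flat on the worktop to the left of the case, 15 (x) by 72 (y, its length) by 12 mm high, 12 g; origin at the middle of its underside.
- pink_peg: Pink clothes peg of the same size on the worktop; leave it. It and the yellow one may have swapped places.
- brown_peg: Brown wooden clothes peg of the same size lying in the front part of one compartment, about across it (length along the case's y); origin at the middle of its underside. The rear half of its compartment is free.
- soap_bar: Green soap bar, 44 by 72 by 21 mm, in the front part of the other compartment; leave it.
- tin: Round polish tin with a tan lid, 65 mm across, 29 mm high, on the left of the worktop; leave it.

How it is judged:
By the outcome, as a careful person would: the job done as asked, in the order asked, and still so for the second after the job is handed in, with the robot touching nothing.
It also fails if it takes over 72 s, if anything falls off the work surface, if the arm or the gripper's body presses on something with over 40 N, if the wrist force passes 120 N, or if a joint passes its speed limit or range.

## Working session

There is one attempt and no reset: what is moved stays moved. The work goes in short steps, Python scripts to look and compute and a tool call to move; the robot and the scene stay as the last step left them, time stands still between calls to the robot, and variables do not carry over. Pictures are saved under pics/ and viewed, and the job is handed in when it is done.

Besides the shell and the picture viewer there is one more tool, called after ">>>" in YAML: its name, and indented under it one key for each argument. arm_command: Moves the arm, as the interface text tells. Its arguments: {"type":"object","properties":{"rows":{"type":"array","items":{"type":"object","properties":{"rx":{"type":"number"},"ry":{"type":"number"},"rz":{"type":"number"},"dx":{"type":"number"},"dy":{"type":"number"},"dz":{"type":"number"},"hand":{"type":"number"}}}},"grip_force":{"type":"number"}},"required":["rows"]}

```bash
mkdir -p pics; ls; cat > h.py <<'E'
import numpy as np,cv2
from workcell import arm,get_image
def save(im,n): cv2.imwrite('pics/'+n+'.png',im['pixels'][:,:,::-1])
def pts(im):
    z=im['range_z'];h,w=z.shape
    u,v=np.meshgrid(np.arange(w),np.arange(h))
    P=np.stack([(u-im['cx'])/im['fx']*z,-(v-im['cy'])/im['fy']*z,-z,np.ones_like(z)],-1)
    return (P@np.array(im['T']).T)[...,:3]
E
python3 - <<'E'
from h import *
for n in['side','top','wrist']:
    im=get_image(n);save(im,n+'0');print(n,im['fx'],im['cx'],im['cy'],np.round(im['T'],3).tolist())
    np.savez('pics/'+n+'0.npz',**{k:v for k,v in im.items()})
o=arm.get_obs();print(o)
E
```

```text
pics
side 380.3029113085324 259.6263694797345 194.829883342559 [[0.953, 0.183, -0.24, 0.327], [-0.302, 0.54, -0.786, -0.571], [-0.014, 0.822, 0.57, 0.669], [0.0, 0.0, 0.0, 1.0]]
top 354.96420856751513 264.9335989263039 192.4043080084054 [[0.002, 0.999, -0.042, 0.507], [-1.0, 0.003, 0.007, 0.204], [0.007, 0.042, 0.999, 1.11], [0.0, 0.0, 0.0, 1.0]]
wrist 297.3186396354542 255.91553728947844 184.47774757072438 [[0.243, 0.925, 0.292, 0.226], [-0.97, 0.232, 0.072, -0.563], [-0.002, -0.3, 0.954, 0.383], [0.0, 0.0, 0.0, 1.0]]
{'t': 0.15, 'qpos': array([-1.41139419e+00,  1.30984913e-01,  1.48901203e+00, -1.14643196e-05,
        1.52296451e+00, -8.53964874e-02]), 'joint_velocities': array([ 2.59548602e-03, -1.98908501e-03, -2.69414886e-03,  9.68364778e-05,
       -1.65143639e-04, -9.46019709e-04]), 'effort': array([ 9.12788055e-04, -5.60480583e+01, -4.92331409e+01,  7.69630540e-02,
        3.06186487e-02, -8.49045318e-05]), 'ee_pos': array([ 0.14536953, -0.58169282,  0.21783945]), 'eef_rot': array([ 2.0918284 ,  0.25877438, -2.09195925]), 'force': array([-0.33178046,  0.02293957,  0.607349  ]), 'ft_torque': array([-0.04044625, -0.06652103, -0.03450904]), 'gripper_width': 0.09300086672722037}
```

View pics/top0.png

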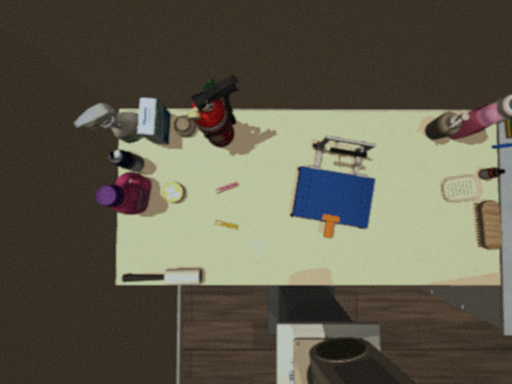

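View pics/side0.png

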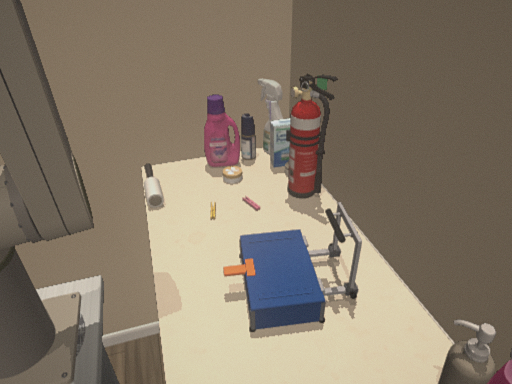

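The top view shows the case at about (333,198), the orange tab at (330,226), the yellow peg at (227,224), the pink peg at (228,187) and the tin at (173,191). Next I'll measure these.

```bash
python3 - <<'E'
from h import *
for cam in ['top','side']:
    im=dict(np.load(f'pics/{cam}0.npz'));print({k:v.shape for k,v in im.items() if k not in('fx',)})if cam=='top' else 0
    P=pts(im);hsv=cv2.cvtColor(im['pixels'],cv2.COLOR_RGB2HSV);H,S,V=[hsv[...,i] for i in range(3)]
    def comp(m,name,minA=25):
        n,l,st,c=cv2.connectedComponentsWithStats(m.astype(np.uint8))
        for i in range(1,n):
            if st[i,4]>=minA:
                q=P[l==i]; q=q[np.isfinite(q).all(1)]
                r=cv2.minAreaRect(q[:,:2].astype(np.float32)*1000)
                print(cam,name,st[i].tolist(),np.round(np.median(q,0),3),'rect',np.round(r[0],1),np.round(r[1],1),round(r[2],1),'z',np.round(np.percentile(q[:,2],[5,50,95]),3))
    comp((H>105)&(H<125)&(S>150)&(V>40),'blue',300)
    comp((H<14)&(H>5)&(S>190)&(V>150),'orange')
    comp((H>17)&(H<28)&(S>150)&(V>120),'yellow')
    comp((H>160)&(H<176)&(S>100)&(V>80),'pink',25)
E
```

```text
{'pixels': (384, 512, 3), 'range_z': (384, 512), 'fy': (), 'cx': (), 'cy': (), 'T': (4, 4)}
top blue [293, 167, 81, 60, 3446] [ 0.541 -0.005  0.069] rect [546.8  40.2] [308.8 143.1] 80.2 z [0.066 0.069 0.073]
top yellow [222, 223, 15, 5, 40] [0.453 0.305 0.011] rect [470.  261.7] [ 26.4 135.1] 21.6 z [0.001 0.011 0.016]
top pink [458, 105, 33, 32, 349] [ 0.739 -0.379  0.139] rect [ 622.3 -108.5] [ 53.6 663.4] 24.9 z [0.078 0.139 0.188]
top pink [115, 173, 16, 14, 124] [0.58  0.576 0.167] rect [583.2 577.6] [23.7 38.8] 77.9 z [0.141 0.167 0.184]
top pink [130, 179, 10, 5, 38] [0.583 0.577 0.073] rect [583.  577.1] [12.1 23.1] 4.0 z [0.067 0.073 0.081]
top pink [143, 179, 8, 10, 36] [0.578 0.556 0.034] rect [537.2 384.6] [365.8  26.5] 76.4 z [0.025 0.034 0.044]
top pink [113, 207, 15, 6, 57] [0.502 0.582 0.156] rect [499.9 586.5] [13.2 37.8] 7.4 z [0.141 0.156 0.17 ]
side pink [204, 112, 36, 54, 1109] [0.548 0.561 0.121] rect [410.3  14.3] [1177.4  117.1] 76.3 z [0.018 0.121 0.184]
side pink [488, 363, 23, 21, 213] [ 0.732 -0.389  0.148] rect [ 540.9 -482.7] [462.1  20.8] 25.2 z [0.121 0.148 0.16 ]
```

```bash
cat >> h.py <<'E'
def ray(im,uv,z):
    uv=np.atleast_2d(np.array(uv,float));T=np.array(im['T'])
    x=(uv[:,0]-im['cx'])/im['fx'];y=(uv[:,1]-im['cy'])/im['fy']
    d=np.stack([x,-y,-np.ones_like(x)],1)@T[:3,:3].T
    return T[:3,3]+d*((z-T[2,3])/d[:,2])[:,None]
def fish(im,uv,z):
    uv=np.atleast_2d(np.array(uv,float));T=np.array(im['T'])
    x=(uv[:,0]-im['cx'])/im['fx'];y=(uv[:,1]-im['cy'])/im['fy'];r=np.hypot(x,y)+1e-12
    s=np.sin(r)/r
    d=np.stack([x*s,-y*s,-np.cos(r)],1)@T[:3,:3].T
    return T[:3,3]+d*((z-T[2,3])/d[:,2])[:,None]
def masks(im):
    hsv=cv2.cvtColor(im['pixels'],cv2.COLOR_RGB2HSV).astype(int);H,S,V=[hsv[...,i] for i in range(3)]
    return dict(blue=(H>105)&(H<125)&(S>150)&(V>40),orange=(H<=15)&(H>3)&(S>180)&(V>120),yellow=(H>17)&(H<29)&(S>150)&(V>100),pink=((H>160)|(H<3))&(S>90)&(V>80))
def comps(m,minA=20):
    n,l,st,c=cv2.connectedComponentsWithStats(m.astype(np.uint8))
    return [(st[i].tolist(),np.argwhere(l==i)[:,::-1]) for i in range(1,n) if st[i,4]>=minA]
def rect(im,px,z,f=ray):
    q=f(im,px,z)[:,:2]*1000
    r=cv2.minAreaRect(q.astype(np.float32));c=cv2.boxPoints(r)
    e=max([c[1]-c[0],c[2]-c[1]],key=np.linalg.norm)
    return np.round(q.mean(0),1),np.round(r[0],1),np.round(sorted(r[1]),1),round(float(np.degrees(np.arctan2(e[1],e[0]))%180),1)
E
python3 - <<'E'
from h import *
im=dict(np.load('pics/top0.npz'));M=masks(im)
for n,z in dict(blue=.068,orange=.063,yellow=.012,pink=.012).items():
    for st,px in comps(M[n]): print(n,st,rect(im,px,z))
c=im['pixels'][130:250,200:390,::-1];cv2.imwrite('pics/topz.png',cv2.resize(c,None,fx=4,fy=4,interpolation=cv2.INTER_CUBIC))
E
```

```text
blue [493, 144, 19, 4, 39] (array([ 692.9, -506.7]), array([ 692.7, -507. ]), array([ 6.2, 54.2]), 96.5)
blue [293, 167, 81, 60, 3446] (array([541.5,  -4.3]), array([539.4,  -3.4]), array([143.3, 219.6]), 80.2)
orange [324, 216, 15, 21, 116] (array([456.4,   4.9]), array([456.3,  10. ]), array([37.3, 64.5]), 154.6)
yellow [222, 223, 15, 5, 40] (array([453. , 306.3]), array([453.2, 306.4]), array([ 7.8, 44.1]), 78.8)
pink [199, 102, 24, 25, 316] (array([792.3, 363.8]), array([792.4, 364.8]), array([55.9, 87.6]), 124.4)
pink [458, 104, 35, 34, 500] (array([ 778.1, -460.9]), array([ 781.4, -457.3]), array([ 63.8, 134.5]), 114.5)
pink [115, 173, 16, 14, 127] (array([592.8, 637.3]), array([594.9, 636.1]), array([28.7, 56.3]), 135.8)
pink [130, 178, 10, 6, 41] (array([587.6, 599.7]), array([589.6, 599.7]), array([15.5, 27.8]), 90.2)
pink [143, 178, 8, 11, 40] (array([580.8, 561.9]), array([581. , 562.2]), array([20.3, 27. ]), 149.9)
pink [222, 183, 15, 7, 33] (array([573.3, 306.8]), array([573.4, 307.6]), array([ 7.9, 45. ]), 108.7)
pink [113, 207, 15, 6, 59] (array([500.4, 641.2]), array([499.9, 642.8]), array([15.4, 43.1]), 90.1)
```

View pics/topz.png

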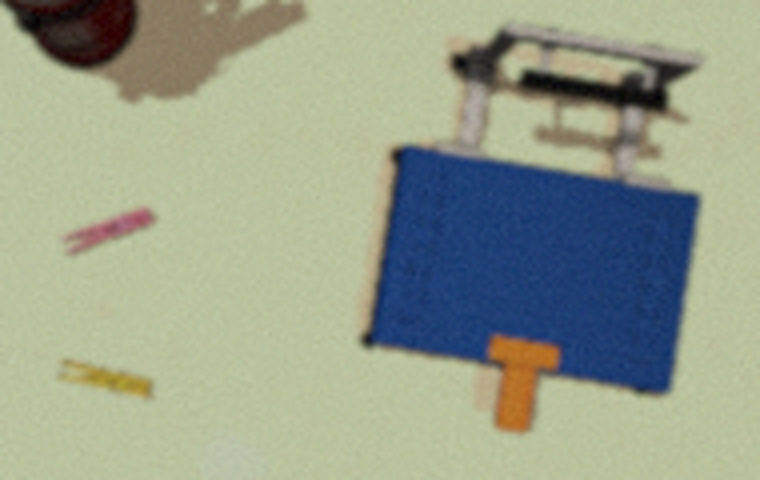

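View pics/wrist0.png

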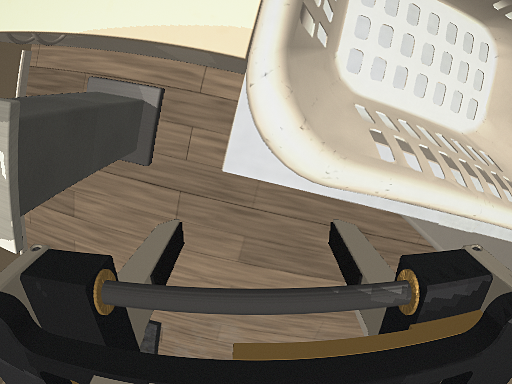

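Top view zoomed: the lid is rotated about -10° with the stop behind it, and the yellow peg is near the robot side. Next I'll check the start neighbourhood and the tool axes.

```bash
python3 - <<'E'
from h import *
from scipy.spatial.transform import Rotation as Ro
o=arm.get_obs();R=Ro.from_rotvec(o['eef_rot']).as_matrix();print(np.round(R,3))
im=dict(np.load('pics/wrist0.npz'));z=im['range_z']
for u,v in [(300,60),(250,100),(300,170),(400,60),(480,120),(440,190),(120,100),(60,160),(150,30),(200,200),(510,200),(330,260)]:
    x=(u-im['cx'])/im['fx'];y=(v-im['cy'])/im['fy'];r=np.hypot(x,y);d=np.array([x*np.sin(r)/r,-y*np.sin(r)/r,-np.cos(r)])
    p=d/np.cos(r)*z[v,u];print((u,v),np.round(im['T'][:3,:3]@p+im['T'][:3,3],3))
im=dict(np.load('pics/top0.npz'));P=pts(im);m=(P[...,0]<.35)&(P[...,1]<0.3)&(P[...,2]>.05)
print('top tall near',np.round(P[m][::400],2).tolist())
E
```

```text
[[-0.     0.242 -0.97 ]
 [ 0.001 -0.97  -0.242]
 [-1.    -0.001 -0.   ]]
(300, 60) [ 0.278 -0.601  0.036]
(250, 100) [ 0.219 -0.558  0.102]
(300, 170) [ 0.167 -0.621  0.108]
(400, 60) [ 0.374 -0.814 -0.164]
(480, 120) [ 0.33  -1.056 -0.162]
(440, 190) [ 0.183 -0.803  0.087]
(120, 100) [ 0.11  -0.095 -0.61 ]
(60, 160) [-0.019 -0.12  -0.234]
(150, 30) [ 0.282 -0.405  0.   ]
(200, 200) [-0.302 -0.425 -0.897]
(510, 200) [ 0.195 -1.05   0.005]
(330, 260) [-0.469 -1.129 -0.901]
top tall near [[0.2, 0.02, 0.25], [0.2, 0.05, 0.3], [0.2, 0.06, 0.33], [0.2, 0.0, 0.37], [0.2, -0.0, 0.4], [0.2, 0.04, 0.41], [0.21, -0.04, 0.45], [0.17, 0.09, 0.39], [0.14, 0.09, 0.33], [0.21, -0.03, 0.49]]
```

>>> arm_command:
  rows:
    - {"dy": -250,"dz": -215,"rx": 12}
    - {"dy": -250,"dz": -215,"rx": 12}
    - {"dy": -250,"dz": -215,"rx": 12}
    - {"dy": -250,"dz": -215,"rx": 12}
    - {"dy": -250,"dz": -215,"rx": 12}
    - {"dy": -250,"dz": -215,"rx": 12}
    - {"dy": -250,"dz": -215,"rx": 12}
    - {"dy": -250,"dz": -215,"rx": 12}

```text
validation failed for argument at $.ro...
```

>>> arm_command:
  rows:
    - {"dx": 0,"dy": -250,"dz": -215,"rx": 12,"ry": 0,"rz": 0,"hand": 1}
    - {"dx": 0,"dy": -250,"dz": -215,"rx": 12,"ry": 0,"rz": 0,"hand": 1}
    - {"dx": 0,"dy": -250,"dz": -215,"rx": 12,"ry": 0,"rz": 0,"hand": 1}
    - {"dx": 0,"dy": -250,"dz": -215,"rx": 12,"ry": 0,"rz": 0,"hand": 1}
    - {"dx": 0,"dy": -250,"dz": -215,"rx": 12,"ry": 0,"rz": 0,"hand": 1}
    - {"dx": 0,"dy": -250,"dz": -215,"rx": 12,"ry": 0,"rz": 0,"hand": 1}
    - {"dx": 0,"dy": -250,"dz": -215,"rx": 12,"ry": 0,"rz": 0,"hand": 1}
    - {"dx": 0,"dy": -250,"dz": -215,"rx": 12,"ry": 0,"rz": 0,"hand": 1}
  grip_force: 20

```text
t: 0.82
ee_pos: [0.2938, -0.2853, 0.2184]
eef_rot: [2.204, 0.039, -2.204]
force: [1.0, -0.8, 0.6]
gripper_width: 0.0931
```

>>> arm_command:
  rows:
    - {"dx": 0,"dy": -293,"dz": -155,"rx": 11.8,"ry": 0,"rz": 0,"hand": 1}
    - {"dx": 0,"dy": -293,"dz": -155,"rx": 11.8,"ry": 0,"rz": 0,"hand": 1}
    - {"dx": 0,"dy": -293,"dz": -155,"rx": 11.8,"ry": 0,"rz": 0,"hand": 1}
    - {"dx": 0,"dy": -293,"dz": -155,"rx": 11.8,"ry": 0,"rz": 0,"hand": 1}
    - {"dx": 0,"dy": -293,"dz": -155,"rx": 11.8,"ry": 0,"rz": 0,"hand": 1}
    - {"dx": 0,"dy": -293,"dz": -155,"rx": 11.8,"ry": 0,"rz": 0,"hand": 1}
    - {"dx": 0,"dy": -293,"dz": -155,"rx": 11.8,"ry": 0,"rz": 0,"hand": 1}
    - {"dx": 0,"dy": -293,"dz": -155,"rx": 11.8,"ry": 0,"rz": 0,"hand": 1}

```text
t: 1.48
ee_pos: [0.4344, 0.0049, 0.2187]
eef_rot: [-2.133, 0.182, 2.132]
force: [0.7, -0.8, 0.9]
gripper_width: 0.0929
```

>>> arm_command:
  rows:
    - {"dx": 0,"dy": 0,"dz": 0,"rx": 0,"ry": 0,"rz": 0,"hand": 1}
    - {"dx": 0,"dy": 0,"dz": 0,"rx": 0,"ry": 0,"rz": 0,"hand": 1}

```text
t: 1.65
ee_pos: [0.4341, 0.0049, 0.2182]
eef_rot: [-2.134, 0.177, 2.136]
force: [0.1, 0.1, -0.1]
gripper_width: 0.0928
```

```bash
python3 - <<'E'
from h import *
im=get_image('wrist');save(im,'wrist1');np.savez('pics/wrist1.npz',**im);o=arm.get_obs();print(o['ee_pos'],o['eef_rot'],o['qpos'],o['force'])
im2=get_image('top');save(im2,'top1');np.savez('pics/top1.npz',**im2)
M=masks(im)
for n,z in dict(blue=.068,orange=.067,yellow=.012,pink=.012).items():
    for st,px in comps(M[n],100): print(n,st,rect(im,px,z,fish))
E
```

```text
[0.43377464 0.00341445 0.21822726] [-2.13277963  0.17984095  2.13532332] [-1.10038883e-01 -3.34111542e-01  1.92210182e+00 -4.51495394e-04
  1.55477873e+00  1.62849279e+00] [-0.28816239  0.38339913 -1.12262615]
blue [149, 7, 204, 137, 26105] (array([540.4,  -8.8]), array([539. ,  -7.9]), array([147.2, 220.2]), 80.4)
orange [228, 124, 46, 17, 151] (array([478.2,  -0.6]), array([476.9,   2.3]), array([17.4, 48.4]), 80.4)
orange [241, 131, 25, 52, 821] (array([445.5,   6.8]), array([449.4,   4.4]), array([25.8, 57.2]), 169.8)
yellow [40, 178, 35, 10, 218] (array([454.5, 307.6]), array([455.4, 312.7]), array([13. , 70.1]), 77.7)
pink [25, 93, 31, 34, 229] (array([572. , 305.3]), array([570.1, 310.2]), array([13. , 74.3]), 110.5)
```

View pics/wrist1.png

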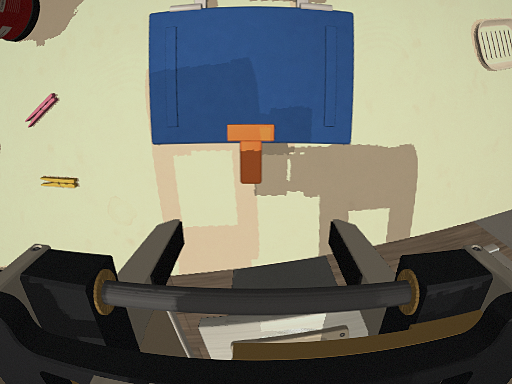

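The wrist view shows the tab's tip at about (253,183) and the lid's front edge at row 142, with the tab centred between the fingers. I'll lower onto the tab.

>>> arm_command:
  rows:
    - {"dx": 40,"dy": -3.5,"dz": -4.6,"rx": 0,"ry": 0,"rz": 0,"hand": 1}
    - {"dx": 80,"dy": -3.5,"dz": -4.6,"rx": 0,"ry": 0,"rz": 0,"hand": 1}
    - {"dx": 120,"dy": -3.5,"dz": -4.6,"rx": 0,"ry": 0,"rz": 0,"hand": 1}
    - {"dx": 120,"dy": -3.5,"dz": -4.6,"rx": 0,"ry": 0,"rz": 0,"hand": 1}

```text
t: 2.08
ee_pos: [0.433, 0.0042, 0.0907]
eef_rot: [-2.117, 0.186, 2.144]
force: [-1.7, 0.2, -0.8]
gripper_width: 0.0933
```

```bash
python3 - <<'E'
from h import *
im=get_image('wrist');save(im,'wrist2');np.savez('pics/wrist2.npz',**im);o=arm.get_obs();print(o['ee_pos'],o['eef_rot'],o['force'])
M=masks(im)
for n,z in dict(blue=.068,orange=.067).items():
    for st,px in comps(M[n],100): print(n,st,rect(im,px,z,fish))
E
```

```text
[0.43496651 0.00412394 0.09472763] [-2.12098802  0.18545246  2.14048206] [-0.48934237  0.36266097 -0.00985664]
blue [84, 0, 324, 175, 52805] (array([525.8,  -6.3]), array([529.3,  -5.7]), array([127.1, 220.2]), 80.5)
orange [205, 143, 78, 92, 2318] (array([448.6,   6.4]), array([453.3,   7.3]), array([50.1, 65.3]), 170.1)
```

View pics/wrist2.png

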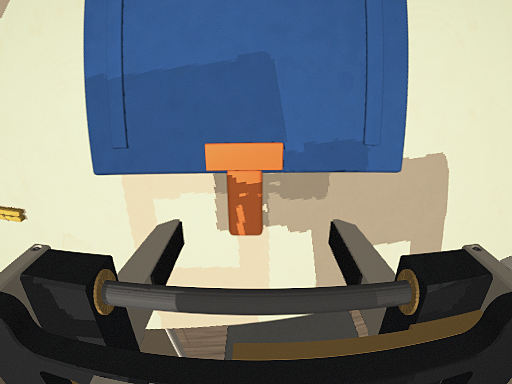

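The tab is at column 245 and the jaw middle at 256, which is about 7 mm to the left. I'll correct that, lower and close.

>>> arm_command:
  rows:
    - {"dx": 0,"dy": -6.5,"dz": -3,"rx": 0,"ry": 0,"rz": 0,"hand": 1}
    - {"dx": 30,"dy": -6.5,"dz": -3,"rx": 0,"ry": 0,"rz": 0,"hand": 1}
    - {"dx": 49,"dy": -6.5,"dz": -3,"rx": 0,"ry": 0,"rz": 0,"hand": 0.5}
    - {"dx": 49,"dy": -6.5,"dz": -3,"rx": 0,"ry": 0,"rz": 0,"hand": -0.2}
    - {"dx": 49,"dy": -6.5,"dz": -3,"rx": 0,"ry": 0,"rz": 0,"hand": -0.3}
    - {"dx": 49,"dy": -6.5,"dz": -3,"rx": 0,"ry": 0,"rz": 0,"hand": -0.3}
  grip_force: 15

```text
t: 2.63
ee_pos: [0.4456, 0.0109, 0.0527]
eef_rot: [-2.136, 0.183, 2.128]
force: [-0.0, -0.3, 0.6]
gripper_width: 0.0711
```

```bash
python3 - <<'E'
from h import *
im=get_image('wrist');save(im,'wrist3');o=arm.get_obs();print(o['ee_pos'],o['eef_rot'],o['force'],o['gripper_width'])
E
```

```text
[0.44555401 0.01100181 0.05257721] [-2.13681399  0.18264247  2.12745343] [ 0.52332301 -0.77512672  0.35859405] 0.06659682176703731
```

View pics/wrist3.png

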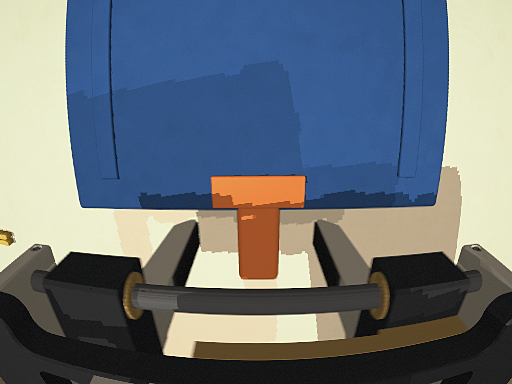

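>>> arm_command:
  rows:
    - {"dx": 7.5,"dy": 0,"dz": 6,"rx": 0,"ry": 0,"rz": 0,"hand": 0.2}
    - {"dx": 7.5,"dy": 0,"dz": 6,"rx": 0,"ry": 0,"rz": 0,"hand": 0.2}
    - {"dx": 7.5,"dy": 0,"dz": 6,"rx": 0,"ry": 0,"rz": 0,"hand": 0.2}
    - {"dx": 7.5,"dy": 0,"dz": 6,"rx": 0,"ry": 0,"rz": 0,"hand": 0.2}

```text
t: 3.02
ee_pos: [0.4373, 0.0124, 0.0423]
eef_rot: [-2.133, 0.182, 2.132]
force: [0.5, 0.2, -0.4]
gripper_width: 0.0561
```

```bash
python3 - <<'E'
from h import *
import time
for i in range(2):
  im=get_image('wrist');o=arm.get_obs();print(o['t'],o['ee_pos'],o['eef_rot'],o['force'],o['gripper_width'])
save(im,'wrist4')
E
```

```text
3.0667 [0.4374379  0.01230811 0.04237853] [-2.13270667  0.18231293  2.13198202] [-0.70014373  0.34169911 -0.14804212] 0.05539849801568012
3.1167 [0.43747682 0.01233353 0.04235043] [-2.13264432  0.18222859  2.13199744] [-0.41678098 -0.01362161 -0.45599835] 0.05610159037390642
```

View pics/wrist4.png

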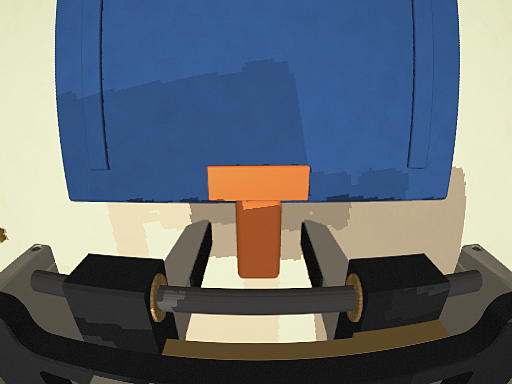

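Tab centred between fingers. Close.

>>> arm_command:
  rows:
    - {"dx": -2,"dy": 0,"dz": -1,"rx": 0,"ry": 0,"rz": 0,"hand": -0.6}
    - {"dx": -2,"dy": 0,"dz": -1,"rx": 0,"ry": 0,"rz": 0,"hand": -0.6}
    - {"dx": -2,"dy": 0,"dz": -1,"rx": 0,"ry": 0,"rz": 0,"hand": -0.6}
    - {"dx": -2,"dy": 0,"dz": -1,"rx": 0,"ry": 0,"rz": 0,"hand": -0.7}
    - {"dx": -2,"dy": 0,"dz": -1,"rx": 0,"ry": 0,"rz": 0,"hand": -0.7}
    - {"dx": -2,"dy": 0,"dz": -1,"rx": 0,"ry": 0,"rz": 0,"hand": -0.7}
  grip_force: 15

```text
t: 3.62
ee_pos: [0.4381, 0.011, 0.0441]
eef_rot: [-2.133, 0.185, 2.134]
force: [-2.4, -4.4, 0.7]
gripper_width: 0.0238
```

```bash
cat >> h.py <<'E'
def arc(ths,t0):
    for t in ths: print('dx %.1f dz %.1f (th %.2f)'%(-178*(np.sin(t)-np.sin(t0)),178*(np.cos(t)-np.cos(t0)),t))
E
python3 -c "
from h import *
for a in [0,.48,.96]: arc(a+.06*np.arange(1,9),a)
from scipy.spatial.transform import Rotation as R
print(np.round(R.from_rotvec([-2.133, 0.185, 2.134]).as_matrix(),3))"
```

```text
dx -10.7 dz -0.3 (th 0.06)
dx -21.3 dz -1.3 (th 0.12)
dx -31.9 dz -2.9 (th 0.18)
dx -42.3 dz -5.1 (th 0.24)
dx -52.6 dz -8.0 (th 0.30)
dx -62.7 dz -11.4 (th 0.36)
dx -72.6 dz -15.5 (th 0.42)
dx -82.2 dz -20.1 (th 0.48)
dx -9.3 dz -5.2 (th 0.54)
dx -18.3 dz -11.0 (th 0.60)
dx -26.9 dz -17.3 (th 0.66)
dx -35.2 dz -24.1 (th 0.72)
dx -43.0 dz -31.3 (th 0.78)
dx -50.3 dz -39.1 (th 0.84)
dx -57.2 dz -47.2 (th 0.90)
dx -63.6 dz -55.8 (th 0.96)
dx -5.9 dz -8.9 (th 1.02)
dx -11.2 dz -18.2 (th 1.08)
dx -15.9 dz -27.8 (th 1.14)
dx -20.1 dz -37.6 (th 1.20)
dx -23.7 dz -47.7 (th 1.26)
dx -26.6 dz -57.9 (th 1.32)
dx -29.0 dz -68.3 (th 1.38)
dx -30.7 dz -78.9 (th 1.44)
[[-0.001 -0.17  -0.986]
 [-0.002 -0.985  0.17 ]
 [-1.     0.003  0.   ]]
```

>>> arm_command:
  rows:
    - {"dx": -10.7,"dy": 0,"dz": -0.3,"rx": 0,"ry": 0,"rz": 0,"hand": -0.7}
    - {"dx": -21.3,"dy": 0,"dz": -1.3,"rx": 0,"ry": 0,"rz": 0,"hand": -0.7}
    - {"dx": -31.9,"dy": 0,"dz": -2.9,"rx": 0,"ry": 0,"rz": 0,"hand": -0.7}
    - {"dx": -42.3,"dy": 0,"dz": -5.1,"rx": 0,"ry": 0,"rz": 0,"hand": -0.7}
    - {"dx": -52.6,"dy": 0,"dz": -8,"rx": 0,"ry": 0,"rz": 0,"hand": -0.7}
    - {"dx": -62.7,"dy": 0,"dz": -11.4,"rx": 0,"ry": 0,"rz": 0,"hand": -0.7}
    - {"dx": -72.6,"dy": 0,"dz": -15.5,"rx": 0,"ry": 0,"rz": 0,"hand": -0.7}
    - {"dx": -82.2,"dy": 0,"dz": -20.1,"rx": 0,"ry": 0,"rz": 0,"hand": -0.7}

```text
t: 4.28
ee_pos: [0.4574, 0.0078, 0.1262]
eef_rot: [-2.131, 0.185, 2.135]
force: [0.5, -5.3, -3.1]
gripper_width: 0.0239
```

>>> arm_command:
  rows:
    - {"dx": -9.3,"dy": 0,"dz": -5.2,"rx": 0,"ry": 0,"rz": 0,"hand": -0.7}
    - {"dx": -18.3,"dy": 0,"dz": -11,"rx": 0,"ry": 0,"rz": 0,"hand": -0.7}
    - {"dx": -26.9,"dy": 0,"dz": -17.3,"rx": 0,"ry": 0,"rz": 0,"hand": -0.7}
    - {"dx": -35.2,"dy": 0,"dz": -24.1,"rx": 0,"ry": 0,"rz": 0,"hand": -0.7}
    - {"dx": -43,"dy": 0,"dz": -31.3,"rx": 0,"ry": 0,"rz": 0,"hand": -0.7}
    - {"dx": -50.3,"dy": 0,"dz": -39.1,"rx": 0,"ry": 0,"rz": 0,"hand": -0.7}
    - {"dx": -57.2,"dy": 0,"dz": -47.2,"rx": 0,"ry": 0,"rz": 0,"hand": -0.7}
    - {"dx": -63.6,"dy": 0,"dz": -55.8,"rx": 0,"ry": 0,"rz": 0,"hand": -0.7}

```text
t: 4.95
ee_pos: [0.5126, -0.0015, 0.1897]
eef_rot: [-2.13, 0.184, 2.135]
force: [-2.0, -3.0, -2.2]
gripper_width: 0.0239
```

>>> arm_command:
  rows:
    - {"dx": -5.9,"dy": 0,"dz": -8.9,"rx": 0,"ry": 0,"rz": 0,"hand": -0.7}
    - {"dx": -11.2,"dy": 0,"dz": -18.2,"rx": 0,"ry": 0,"rz": 0,"hand": -0.7}
    - {"dx": -15.9,"dy": 0,"dz": -27.8,"rx": 0,"ry": 0,"rz": 0,"hand": -0.7}
    - {"dx": -20.1,"dy": 0,"dz": -37.6,"rx": 0,"ry": 0,"rz": 0,"hand": -0.7}
    - {"dx": -23.7,"dy": 0,"dz": -47.7,"rx": 0,"ry": 0,"rz": 0,"hand": -0.7}
    - {"dx": -26.6,"dy": 0,"dz": -57.9,"rx": 0,"ry": 0,"rz": 0,"hand": -0.7}
    - {"dx": -29,"dy": 0,"dz": -68.3,"rx": 0,"ry": 0,"rz": 0,"hand": -0.7}
    - {"dx": -30.7,"dy": 0,"dz": -78.9,"rx": 0,"ry": 0,"rz": 0,"hand": -0.7}

```text
t: 5.62
ee_pos: [0.5908, -0.0146, 0.2205]
eef_rot: [-2.131, 0.183, 2.134]
force: [-0.9, -1.6, 1.2]
gripper_width: 0.0238
```

```bash
python3 - <<'E'
from h import *
im=get_image('side');save(im,'side5');im=get_image('wrist');save(im,'wrist5')
for i in range(4):
  get_image('top');o=arm.get_obs();print(o['t'],o['ee_pos'],o['eef_rot'],o['force'],o['ft_torque'],o['gripper_width'])
arc(1.44+.03*np.arange(1,17),1.44)
E
```

```text
5.7667 [ 0.59125214 -0.01463198  0.22054556] [-2.13257038  0.18329709  2.13211793] [ 0.05733907 -2.59743555 -0.29388786] [-0.40030988 -0.32142499  0.06257513] 0.024013430328479954
5.8167 [ 0.59097847 -0.01455806  0.22050192] [-2.13273591  0.18329431  2.13209792] [ 0.68254134 -2.40899302 -0.67920242] [-0.38902544 -0.33966016  0.03565725] 0.02396503380925389
5.8667 [ 0.59075213 -0.01454387  0.22047006] [-2.13266577  0.18335268  2.13219837] [ 0.49565642 -3.9166374  -0.55282662] [-0.51833857 -0.31054673  0.03562518] 0.02397069584461135
5.9167 [ 0.5906101  -0.01449103  0.22046734] [-2.13262725  0.1832535   2.13229093] [ 0.16514679 -4.18113799  0.28821731] [-0.52685642 -0.3312439   0.04041738] 0.024102329237048914
dx -0.6 dz -5.3 (th 1.47)
dx -1.1 dz -10.6 (th 1.50)
dx -1.4 dz -16.0 (th 1.53)
dx -1.5 dz -21.3 (th 1.56)
dx -1.5 dz -26.6 (th 1.59)
dx -1.3 dz -32.0 (th 1.62)
dx -1.0 dz -37.3 (th 1.65)
dx -0.5 dz -42.6 (th 1.68)
dx 0.2 dz -47.9 (th 1.71)
dx 1.0 dz -53.2 (th 1.74)
dx 2.0 dz -58.4 (th 1.77)
dx 3.1 dz -63.7 (th 1.80)
dx 4.4 dz -68.8 (th 1.83)
dx 5.9 dz -74.0 (th 1.86)
dx 7.5 dz -79.1 (th 1.89)
dx 9.2 dz -84.1 (th 1.92)
```

View pics/side5.png

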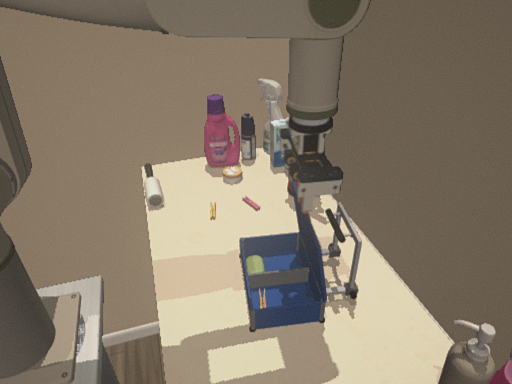

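View pics/wrist5.png

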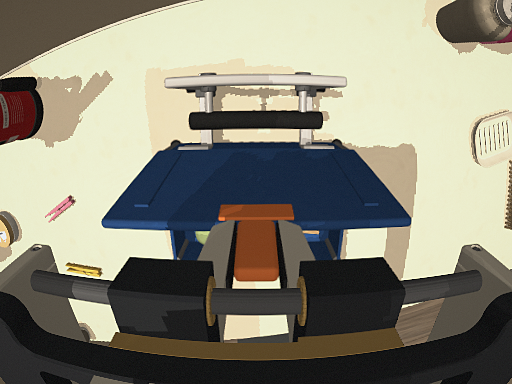

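```bash
python3 - <<'E'
from h import *
im=dict(np.load('pics/top0.npz'));P=pts(im)
h=np.array([.6134,-.0193]);ex=np.array([.985,-.17]);ey=np.array([.17,.985])
V=im['pixels'].max(2)
loc=np.stack([(P[...,:2]-h)@ex,(P[...,:2]-h)@ey,P[...,2]],-1)
m=(V<40)&(abs(loc[...,1])<.06)&(loc[...,0]>0)&(loc[...,0]<.12)&(loc[...,2]>.05)
for p in loc[m][::4]: print(np.round(p*1000).astype(int),end=' ')
E
```

```text
[68 59 60] [ 69 -53 151] [ 42  49 170] [ 44  38 171] [ 40  46 171] [ 42  35 170] [ 43  25 174] [ 38  45 169] [ 39  35 172] [ 41  22 172] [ 43  11 172] [ 45   1 171] [ 37  29 172] [ 39  19 171] [ 41   8 172] [ 43  -3 170] [ 45 -13 171] [ 47 -24 171] [ 39  10 169] [ 40  -1 169] [ 42 -11 172] [ 43 -21 173] [ 45 -31 173] [ 48 -43 167] [ 39 -11 173] [ 41 -22 172] [ 42 -32 173] [ 45 -43 169] [ 38 -22 172] [ 40 -33 171] [ 42 -43 172] [ 39 -41 172]
```

Side view: the lid is upright, the soap is in the left compartment, and the brown peg is in the right one at about (263,297). From the pad's edge I estimate contact near 1.85–1.9 rad. I'll go to 1.74 and take a force baseline.

>>> arm_command:
  rows:
    - {"dx": -1.1,"dy": 0,"dz": -8,"rx": 0,"ry": 0,"rz": 0,"hand": -0.7}
    - {"dx": -1.4,"dy": 0,"dz": -16,"rx": 0,"ry": 0,"rz": 0,"hand": -0.7}
    - {"dx": -1.5,"dy": 0,"dz": -24,"rx": 0,"ry": 0,"rz": 0,"hand": -0.7}
    - {"dx": -1.3,"dy": 0,"dz": -32,"rx": 0,"ry": 0,"rz": 0,"hand": -0.7}
    - {"dx": -0.8,"dy": 0,"dz": -40,"rx": 0,"ry": 0,"rz": 0,"hand": -0.7}
    - {"dx": 0.2,"dy": 0,"dz": -47.9,"rx": 0,"ry": 0,"rz": 0,"hand": -0.7}

```text
t: 6.42
ee_pos: [0.6392, -0.0226, 0.2207]
eef_rot: [-2.133, 0.183, 2.131]
force: [-1.7, -5.0, 3.9]
gripper_width: 0.0237
```

```bash
cat >> h.py <<'E'
def feel(n=8):
    F=[];p=[]
    ex=np.array([.985,-.17,0])
    for i in range(n):
        get_image('side');o=arm.get_obs();F.append(o['force']);p.append(o['ee_pos'])
    F=np.array(F);p=np.array(p)
    print('t',round(o['t'],2),'F',F.mean(0).round(2),'Fx',(F@ex).mean().round(2),'sd',(F@ex).std().round(2),'pos',p[-1].round(4),'x along',round(float((p[-1]-np.array([.6134,-.0193,0]))@ex*1000),1),'w',o['gripper_width'])
E
python3 -c "
from h import *
feel()
arc(1.71+.015*np.arange(1,9),1.71)
arc(1.83+.015*np.arange(1,13),1.83)"
```

```text
t 6.82 F [ 0.71 -4.82  3.38] Fx 1.52 sd 1.31 pos [ 0.6384 -0.0224  0.2208] x along 25.2 w 0.023696784572551744
dx 0.4 dz -2.6 (th 1.72)
dx 0.8 dz -5.3 (th 1.74)
dx 1.3 dz -7.9 (th 1.75)
dx 1.8 dz -10.5 (th 1.77)
dx 2.3 dz -13.1 (th 1.78)
dx 2.9 dz -15.7 (th 1.80)
dx 3.6 dz -18.3 (th 1.81)
dx 4.2 dz -20.9 (th 1.83)
dx 0.7 dz -2.6 (th 1.84)
dx 1.4 dz -5.1 (th 1.86)
dx 2.2 dz -7.7 (th 1.88)
dx 3.0 dz -10.2 (th 1.89)
dx 3.9 dz -12.8 (th 1.91)
dx 4.8 dz -15.3 (th 1.92)
dx 5.7 dz -17.8 (th 1.94)
dx 6.7 dz -20.3 (th 1.95)
dx 7.7 dz -22.7 (th 1.97)
dx 8.7 dz -25.2 (th 1.98)
dx 9.8 dz -27.6 (th 2.00)
dx 10.9 dz -30.1 (th 2.01)
```

>>> arm_command:
  rows:
    - {"dx": 0,"dy": 0,"dz": -2.6,"rx": 0,"ry": 0,"rz": 0,"hand": -0.7}
    - {"dx": 0.3,"dy": 0,"dz": -5.3,"rx": 0,"ry": 0,"rz": 0,"hand": -0.7}
    - {"dx": 0.8,"dy": 0,"dz": -7.9,"rx": 0,"ry": 0,"rz": 0,"hand": -0.7}
    - {"dx": 1.3,"dy": 0,"dz": -10.5,"rx": 0,"ry": 0,"rz": 0,"hand": -0.7}

```text
t: 7.15
ee_pos: [0.6485, -0.0242, 0.2192]
eef_rot: [-2.132, 0.182, 2.132]
force: [-1.1, -4.3, 4.1]
gripper_width: 0.024
```

```bash
python3 -c "
from h import *
feel()"
```

```text
t 7.55 F [-0.65 -5.29  3.78] Fx 0.26 sd 0.62 pos [ 0.6486 -0.0241  0.2192] x along 35.5 w 0.023698989882366694
```

>>> arm_command:
  rows:
    - {"dx": 0.5,"dy": 0,"dz": -2.6,"rx": 0,"ry": 0,"rz": 0,"hand": -0.7}
    - {"dx": 1.1,"dy": 0,"dz": -5.2,"rx": 0,"ry": 0,"rz": 0,"hand": -0.7}
    - {"dx": 1.1,"dy": 0,"dz": -5.2,"rx": 0,"ry": 0,"rz": 0,"hand": -0.7}

```text
t: 7.8
ee_pos: [0.6539, -0.025, 0.2181]
eef_rot: [-2.133, 0.182, 2.132]
force: [0.4, -4.6, 3.0]
gripper_width: 0.0237
```

```bash
python3 -c "
from h import *
feel()"
```

```text
t 8.2 F [-0.4  -5.11  3.54] Fx 0.47 sd 0.47 pos [ 0.6536 -0.025   0.2182] x along 40.6 w 0.023952422934183364
```

>>> arm_command:
  rows:
    - {"dx": 0.6,"dy": 0,"dz": -2.6,"rx": 0,"ry": 0,"rz": 0,"hand": -0.7}
    - {"dx": 1.2,"dy": 0,"dz": -5.2,"rx": 0,"ry": 0,"rz": 0,"hand": -0.7}
    - {"dx": 1.2,"dy": 0,"dz": -5.2,"rx": 0,"ry": 0,"rz": 0,"hand": -0.7}

```text
t: 8.45
ee_pos: [0.6589, -0.0259, 0.2169]
eef_rot: [-2.133, 0.182, 2.132]
force: [-0.1, -4.4, 4.3]
gripper_width: 0.0239
```

```bash
python3 -c "
from h import *
feel();save(get_image('wrist'),'wrist6')"
```

```text
t 8.85 F [-0.41 -4.91  4.23] Fx 0.43 sd 0.51 pos [ 0.6587 -0.0258  0.217 ] x along 45.7 w 0.02373082527410592
```

View pics/wrist6.png

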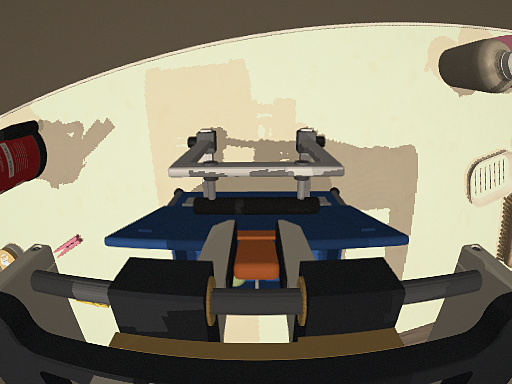

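The pad (row 205) is now close behind the lid, and I feel no contact yet. Continuing in small steps.

>>> arm_command:
  rows:
    - {"dx": 0.3,"dy": 0,"dz": -1.5,"rx": 0,"ry": 0,"rz": 0,"hand": -0.7}
    - {"dx": 0.6,"dy": 0,"dz": -3,"rx": 0,"ry": 0,"rz": 0,"hand": -0.7}
    - {"dx": 0.6,"dy": 0,"dz": -3,"rx": 0,"ry": 0,"rz": 0,"hand": -0.7}

```text
t: 9.15
ee_pos: [0.6617, -0.0263, 0.2162]
eef_rot: [-2.132, 0.182, 2.132]
force: [-1.2, -4.9, 4.8]
gripper_width: 0.0237
```

```bash
python3 -c "
from h import *
feel()"
```

```text
t 9.55 F [-0.45 -4.77  3.99] Fx 0.37 sd 0.45 pos [ 0.6616 -0.0263  0.2163] x along 48.7 w 0.023665437738401605
```

>>> arm_command:
  rows:
    - {"dx": 0.3,"dy": 0,"dz": -1.5,"rx": 0,"ry": 0,"rz": 0,"hand": -0.7}
    - {"dx": 0.6,"dy": 0,"dz": -3,"rx": 0,"ry": 0,"rz": 0,"hand": -0.7}
    - {"dx": 0.6,"dy": 0,"dz": -3,"rx": 0,"ry": 0,"rz": 0,"hand": -0.7}

```text
t: 9.8
ee_pos: [0.6647, -0.0268, 0.2154]
eef_rot: [-2.132, 0.182, 2.132]
force: [-0.1, -4.3, 3.8]
gripper_width: 0.0238
```

```bash
python3 -c "
from h import *
feel()"
```

```text
t 10.2 F [-0.34 -4.71  2.52] Fx 0.46 sd 0.5 pos [ 0.6645 -0.0268  0.2155] x along 51.6 w 0.023729176742564223
```

>>> arm_command:
  rows:
    - {"dx": 0.4,"dy": 0,"dz": -1.5,"rx": 0,"ry": 0,"rz": 0,"hand": -0.7}
    - {"dx": 0.8,"dy": 0,"dz": -3,"rx": 0,"ry": 0,"rz": 0,"hand": -0.7}
    - {"dx": 0.8,"dy": 0,"dz": -3,"rx": 0,"ry": 0,"rz": 0,"hand": -0.7}

```text
t: 10.45
ee_pos: [0.6677, -0.0273, 0.2146]
eef_rot: [-2.132, 0.182, 2.133]
force: [-1.7, -3.7, 1.9]
gripper_width: 0.024
```

```bash
python3 -c "
from h import *
feel()"
```

```text
t 10.85 F [-0.98 -4.12  1.16] Fx -0.26 sd 0.73 pos [ 0.6674 -0.0273  0.2147] x along 54.6 w 0.023638164176912335
```

>>> arm_command:
  rows:
    - {"dx": 0.4,"dy": 0,"dz": -1.5,"rx": 0,"ry": 0,"rz": 0,"hand": -0.7}
    - {"dx": 0.8,"dy": 0,"dz": -2.5,"rx": 0,"ry": 0,"rz": 0,"hand": -0.7}
    - {"dx": 0.8,"dy": 0,"dz": -2.5,"rx": 0,"ry": 0,"rz": 0,"hand": -0.7}

```text
t: 11.1
ee_pos: [0.6701, -0.0278, 0.2139]
eef_rot: [-2.132, 0.182, 2.132]
force: [-0.8, -3.3, 0.6]
gripper_width: 0.0237
```

```bash
python3 -c "
from h import *
feel();save(get_image('wrist'),'wrist7')"
```

```text
t 11.5 F [-0.61 -4.15  0.3 ] Fx 0.11 sd 0.3 pos [ 0.6699 -0.0277  0.2139] x along 57.1 w 0.023863513159490726
```

View pics/wrist7.png

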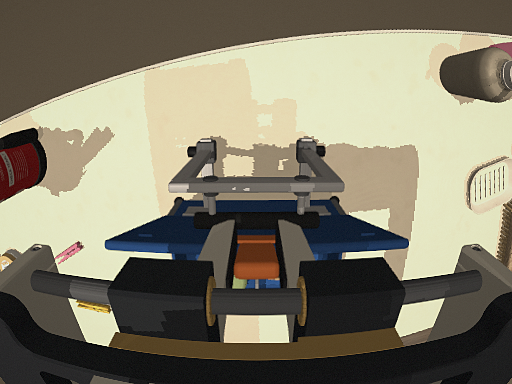

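>>> arm_command:
  rows:
    - {"dx": 0.4,"dy": 0,"dz": -1.2,"rx": 0,"ry": 0,"rz": 0,"hand": -0.7}
    - {"dx": 0.8,"dy": 0,"dz": -2.5,"rx": 0,"ry": 0,"rz": 0,"hand": -0.7}
    - {"dx": 0.8,"dy": 0,"dz": -2.5,"rx": 0,"ry": 0,"rz": 0,"hand": -0.7}

```text
t: 11.8
ee_pos: [0.6726, -0.0282, 0.2131]
eef_rot: [-2.132, 0.182, 2.132]
force: [-0.6, -4.3, -0.3]
gripper_width: 0.0235
```

```bash
python3 -c "
from h import *
feel(10)"
```

```text
t 12.3 F [-0.85 -3.45 -0.18] Fx -0.25 sd 0.45 pos [ 0.6724 -0.0281  0.2132] x along 59.7 w 0.023573664062622013
```

>>> arm_command:
  rows:
    - {"dx": 0.4,"dy": 0,"dz": -1.2,"rx": 0,"ry": 0,"rz": 0,"hand": -0.7}
    - {"dx": 0.8,"dy": 0,"dz": -2.5,"rx": 0,"ry": 0,"rz": 0,"hand": -0.7}
    - {"dx": 0.8,"dy": 0,"dz": -2.5,"rx": 0,"ry": 0,"rz": 0,"hand": -0.7}

```text
t: 12.55
ee_pos: [0.6751, -0.0286, 0.2123]
eef_rot: [-2.132, 0.182, 2.132]
force: [-1.0, -3.0, -0.3]
gripper_width: 0.0237
```

```bash
python3 -c "
from h import *
feel(10)"
```

```text
t 13.05 F [-0.82 -2.87 -0.64] Fx -0.32 sd 0.44 pos [ 0.6749 -0.0286  0.2124] x along 62.2 w 0.02403418940819122
```

>>> arm_command:
  rows:
    - {"dx": 0.4,"dy": 0,"dz": -1.2,"rx": 0,"ry": 0,"rz": 0,"hand": -0.7}
    - {"dx": 0.8,"dy": 0,"dz": -2.5,"rx": 0,"ry": 0,"rz": 0,"hand": -0.7}
    - {"dx": 0.8,"dy": 0,"dz": -2.5,"rx": 0,"ry": 0,"rz": 0,"hand": -0.7}

```text
t: 13.3
ee_pos: [0.6774, -0.029, 0.2116]
eef_rot: [-2.132, 0.182, 2.133]
force: [-2.9, -2.2, -0.1]
gripper_width: 0.024
```

```bash
python3 -c "
from h import *
feel(10)
im=get_image('side');c=im['pixels'][180:320,230:370,::-1];cv2.imwrite('pics/s8.png',cv2.resize(c,None,fx=4,fy=4,interpolation=cv2.INTER_CUBIC))"
```

```text
t 13.8 F [-3.02 -2.13  0.11] Fx -2.61 sd 0.6 pos [ 0.6774 -0.029   0.2116] x along 64.6 w 0.023619509097397778
```

View pics/s8.png

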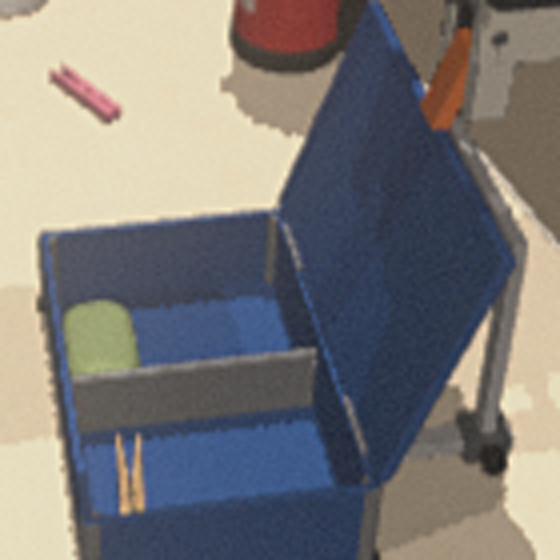

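The pad is felt: Fx jumped from about -0.3 to -2.6 N at θ≈1.94. I'll ease back 1 mm, release and retract up.

>>> arm_command:
  rows:
    - {"dx": 0,"dy": 0,"dz": 1,"rx": 0,"ry": 0,"rz": 0,"hand": -0.7}
    - {"dx": 0,"dy": 0,"dz": 1,"rx": 0,"ry": 0,"rz": 0,"hand": -0.4}
    - {"dx": 0,"dy": 0,"dz": 1,"rx": 0,"ry": 0,"rz": 0,"hand": -0.3}
    - {"dx": 0,"dy": 0,"dz": 1,"rx": 0,"ry": 0,"rz": 0,"hand": -0.1}
    - {"dx": 0,"dy": 0,"dz": 1,"rx": 0,"ry": 0,"rz": 0,"hand": -0.1}
    - {"dx": 0,"dy": 0,"dz": 1,"rx": 0,"ry": 0,"rz": 0,"hand": -0.1}

```text
t: 14.35
ee_pos: [0.6766, -0.0287, 0.2117]
eef_rot: [-2.133, 0.182, 2.132]
force: [-0.3, 0.3, -0.4]
gripper_width: 0.0412
```

```bash
python3 -c "
from h import *
feel(3)
save(get_image('wrist'),'wrist9')"
```

```text
t 14.5 F [ 0.1  -0.53 -0.33] Fx 0.19 sd 0.29 pos [ 0.6765 -0.0288  0.2117] x along 63.7 w 0.04142392976381911
```

View pics/wrist9.png

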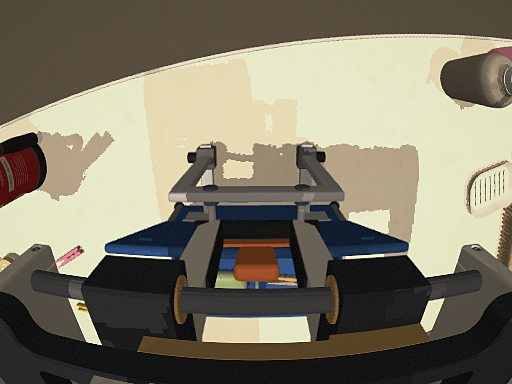

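Released: the tab is centred between the open fingers and the lid rests on the pad. Retracting upward and moving toward the yellow peg.

>>> arm_command:
  rows:
    - {"dx": -30,"dy": 0,"dz": 0,"rx": 0,"ry": 0,"rz": 0,"hand": -0.1}
    - {"dx": -70,"dy": 0,"dz": 0,"rx": 0,"ry": 0,"rz": 0,"hand": -0.1}
    - {"dx": -100,"dy": 0,"dz": 0,"rx": 0,"ry": 0,"rz": 0,"hand": -0.1}
    - {"dx": -100,"dy": 0,"dz": 0,"rx": 0,"ry": 0,"rz": 0,"hand": -0.1}
    - {"dx": -100,"dy": -28,"dz": 27,"rx": -7,"ry": 0,"rz": 0,"hand": 0.2}
    - {"dx": -100,"dy": -56,"dz": 54,"rx": -14,"ry": 0,"rz": 0,"hand": 0.2}
    - {"dx": -100,"dy": -84,"dz": 81,"rx": -21,"ry": 0,"rz": 0,"hand": 0.2}
    - {"dx": -100,"dy": -112,"dz": 108,"rx": -28,"ry": 0,"rz": 0,"hand": 0.2}

```text
t: 15.22
ee_pos: [0.588, 0.1008, 0.3113]
eef_rot: [2.047, 0.334, -2.047]
force: [1.6, 0.3, 0.2]
gripper_width: 0.0553
```

```bash
python3 - <<'E'
from h import *
from scipy.spatial.transform import Rotation as Ro
im=get_image('top');save(im,'top10');o=arm.get_obs();R=Ro.from_rotvec(o['eef_rot']).as_matrix()
print(o['ee_pos'],'yaw y',np.degrees(np.arctan2(R[1,1],R[0,1])),o['qpos'].round(2))
d=np.array([.455,.310,.18])-o['ee_pos'];print('tool d',(R.T@d*1000).round(1))
E
```

```text
[0.58485592 0.10692754 0.31199097] yaw y -70.66787964471467 [0.09 0.1  1.36 0.   1.69 1.33]
tool d [ 132.9 -234.1   55.3]
```

View pics/top10.png

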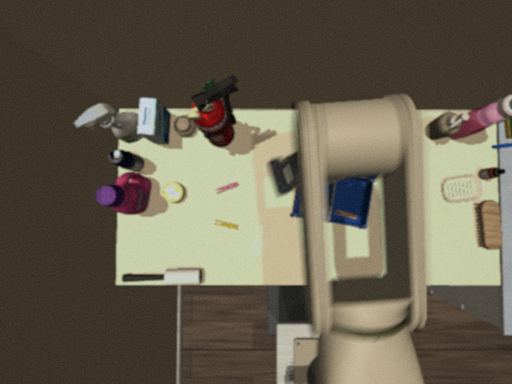

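>>> arm_command:
  rows:
    - {"dx": 15,"dy": -26,"dz": 6,"rx": -7,"ry": 0,"rz": 0,"hand": 0.2}
    - {"dx": 30,"dy": -52,"dz": 12,"rx": -14,"ry": 0,"rz": 0,"hand": 0.2}
    - {"dx": 45,"dy": -78,"dz": 18,"rx": -21,"ry": 0,"rz": 0,"hand": 0.2}
    - {"dx": 60,"dy": -104,"dz": 24,"rx": -28,"ry": 0,"rz": 0,"hand": 0.2}
    - {"dx": 75,"dy": -130,"dz": 30,"rx": -35,"ry": 0,"rz": 0,"hand": 0.2}
    - {"dx": 90,"dy": -156,"dz": 36,"rx": -42,"ry": 0,"rz": 0,"hand": 0.2}
    - {"dx": 110,"dy": -190,"dz": 45,"rx": -49,"ry": 0,"rz": 0,"hand": 0.2}
    - {"dx": 130,"dy": -225,"dz": 55,"rx": -56,"ry": 0,"rz": 0,"hand": 0.2}

```text
t: 15.93
ee_pos: [0.4661, 0.2973, 0.1813]
eef_rot: [1.407, 1.069, -1.404]
force: [0.6, -0.1, 0.9]
gripper_width: 0.0558
```

>>> arm_command:
  rows:
    - {"dx": 0,"dy": 0,"dz": 0,"rx": -3,"ry": 0,"rz": 0,"hand": 0.2}
    - {"dx": 0,"dy": 0,"dz": 0,"rx": -3,"ry": 0,"rz": 0,"hand": 0.2}
    - {"dx": 0,"dy": 0,"dz": 0,"rx": -3,"ry": 0,"rz": 0,"hand": 0.2}

```text
t: 16.18
ee_pos: [0.4665, 0.2965, 0.1818]
eef_rot: [1.373, 1.094, -1.372]
force: [-0.9, 0.3, 0.4]
gripper_width: 0.0558
```

```bash
cat >> h.py <<'E'
from scipy.spatial.transform import Rotation as Ro
def state():
    o=arm.get_obs();R=Ro.from_rotvec(o['eef_rot']).as_matrix()
    print('t',round(o['t'],2),o['ee_pos'].round(4),'yaw y %.1f'%np.degrees(np.arctan2(R[1,1],R[0,1])),'F',o['force'].round(1),'w',round(o['gripper_width'],4),'q6 %.2f'%o['qpos'][5])
    return o,R
E
python3 - <<'E'
from h import *
im=get_image('wrist');im=get_image('wrist');save(im,'wrist11');o,R=state()
M=masks(im)
for n in('yellow','pink'):
    for st,px in comps(M[n],60): print(n,st,rect(im,px,.012,fish))
E
```

```text
t 16.28 [0.4675 0.2959 0.1827] yaw y -13.0 F [-1.  -0.2 -0.9] w 0.0558 q6 0.70
yellow [236, 121, 12, 61, 435] (array([454.2, 312.5]), array([455.1, 316.2]), array([12.3, 70.8]), 77.7)
pink [319, 103, 38, 57, 478] (array([570.8, 312.2]), array([569.7, 315.4]), array([12.8, 70.8]), 110.3)
```

View pics/wrist11.png

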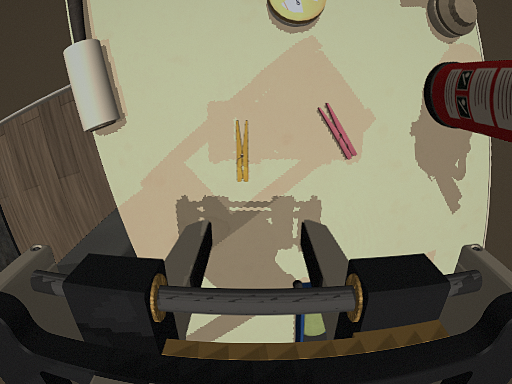

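>>> arm_command:
  rows:
    - {"dx": 20,"dy": -16.5,"dz": -16.5,"rx": 0,"ry": 0,"rz": 0,"hand": 0.1}
    - {"dx": 55,"dy": -16.5,"dz": -16.5,"rx": 0,"ry": 0,"rz": 0,"hand": 0.1}
    - {"dx": 90,"dy": -16.5,"dz": -16.5,"rx": 0,"ry": 0,"rz": 0,"hand": 0}
    - {"dx": 110,"dy": -16.5,"dz": -16.5,"rx": 0,"ry": 0,"rz": 0,"hand": 0}
    - {"dx": 110,"dy": -16.5,"dz": -16.5,"rx": 0,"ry": 0,"rz": 0,"hand": 0}
    - {"dx": 110,"dy": -16.5,"dz": -16.5,"rx": 0,"ry": 0,"rz": 0,"hand": 0}

```text
t: 16.78
ee_pos: [0.4542, 0.3151, 0.0715]
eef_rot: [1.372, 1.094, -1.375]
force: [1.1, -0.1, 0.7]
gripper_width: 0.0465
```

```bash
python3 - <<'E'
from h import *
get_image('side');im=get_image('wrist');save(im,'wrist12');o,R=state()
M=masks(im)
for n in('yellow',):
    for st,px in comps(M[n],60): print(n,st,rect(im,px,.012,fish),rect(im,px,.008,fish))
E
```

```text
t 16.88 [0.456  0.3164 0.0742] yaw y -12.9 F [ 0.5 -0.1  0. ] w 0.0462 q6 0.74
yellow [248, 154, 7, 53, 250] (array([453.7, 329.3]), array([454.7, 331.1]), array([ 4.9, 43.3]), 76.7) (array([453.4, 328.1]), array([454.4, 329.9]), array([ 5. , 44.1]), 76.7)
yellow [257, 154, 7, 82, 410] (array([458. , 313.3]), array([458.8, 316.4]), array([ 5.1, 70. ]), 77.2) (array([457.8, 311.8]), array([458.6, 315. ]), array([ 5.2, 71.3]), 77.2)
yellow [248, 206, 7, 30, 169] (array([447. , 296.8]), array([446.7, 297. ]), array([ 5. , 26.7]), 77.0) (array([446.5, 295. ]), array([446.2, 295.2]), array([ 5.1, 27.2]), 77.0)
```

View pics/wrist12.png

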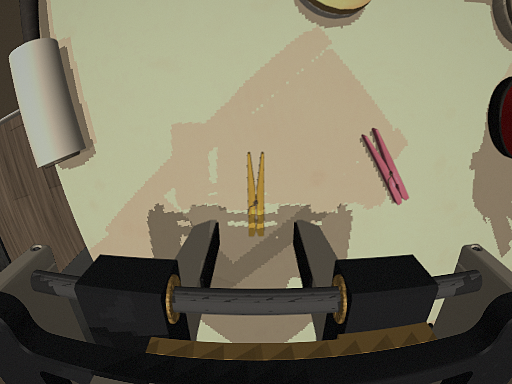

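>>> arm_command:
  rows:
    - {"dx": 30,"dy": 0,"dz": 0,"rx": 0,"ry": 0,"rz": 0,"hand": -0.1}
    - {"dx": 50,"dy": 0,"dz": 0,"rx": 0,"ry": 0,"rz": 0,"hand": -0.2}
    - {"dx": 62,"dy": 0,"dz": 0,"rx": 0,"ry": 0,"rz": 0,"hand": -0.3}
    - {"dx": 62,"dy": 0,"dz": 0,"rx": 0,"ry": 0,"rz": 0,"hand": -0.3}
    - {"dx": 62,"dy": 0,"dz": 0,"rx": 0,"ry": 0,"rz": 0,"hand": -0.3}
    - {"dx": 62,"dy": 0,"dz": 0,"rx": 0,"ry": 0,"rz": 0,"hand": -0.3}

```text
t: 17.38
ee_pos: [0.4554, 0.3169, 0.0117]
eef_rot: [1.374, 1.095, -1.369]
force: [0.0, 0.7, 0.2]
gripper_width: 0.0327
```

```bash
python3 - <<'E'
from h import *
get_image('side');im=get_image('wrist');save(im,'wrist13');o,R=state()
E
```

```text
t 17.48 [0.4554 0.3169 0.0117] yaw y -12.8 F [ 0.3  0.4 -0.1] w 0.0322 q6 0.74
```

View pics/wrist13.png

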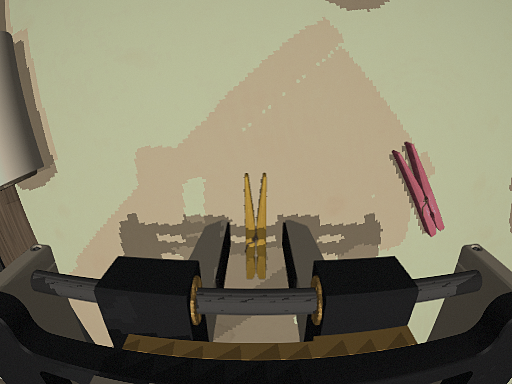

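>>> arm_command:
  rows:
    - {"dx": 5,"dy": 0,"dz": 0,"rx": 0,"ry": 0,"rz": 0,"hand": -0.3}
    - {"dx": 8.5,"dy": 0,"dz": 0,"rx": 0,"ry": 0,"rz": 0,"hand": -0.3}
    - {"dx": 8.5,"dy": 0,"dz": 0,"rx": 0,"ry": 0,"rz": 0,"hand": -0.5}
    - {"dx": 8.5,"dy": 0,"dz": 0,"rx": 0,"ry": 0,"rz": 0,"hand": -0.9}
    - {"dx": 8.5,"dy": 0,"dz": 0,"rx": 0,"ry": 0,"rz": 0,"hand": -0.9}
    - {"dx": 8.5,"dy": 0,"dz": 0,"rx": 0,"ry": 0,"rz": 0,"hand": -0.9}
    - {"dx": 8.5,"dy": 0,"dz": 0,"rx": 0,"ry": 0,"rz": 0,"hand": -0.9}
  grip_force: 12

```text
t: 18.07
ee_pos: [0.454, 0.3162, 0.0012]
eef_rot: [1.372, 1.095, -1.371]
force: [0.3, 0.1, 0.4]
gripper_width: 0.0146
```

>>> arm_command:
  rows:
    - {"dx": 0,"dy": 0,"dz": 0,"rx": 0,"ry": 0,"rz": 0,"hand": -0.9}
    - {"dx": -10,"dy": 0,"dz": 0,"rx": 0,"ry": 0,"rz": 0,"hand": -0.9}
    - {"dx": -40,"dy": 0,"dz": 0,"rx": 0,"ry": 0,"rz": 0,"hand": -0.9}
    - {"dx": -80,"dy": 0,"dz": 0,"rx": 0,"ry": 0,"rz": 0,"hand": -0.9}
    - {"dx": -120,"dy": 0,"dz": 0,"rx": 0,"ry": 0,"rz": 0,"hand": -0.9}
    - {"dx": -150,"dy": 0,"dz": 0,"rx": 0,"ry": 0,"rz": 0,"hand": -0.9}
    - {"dx": -150,"dy": 0,"dz": 0,"rx": 0,"ry": 0,"rz": 0,"hand": -0.9}

```text
t: 18.65
ee_pos: [0.458, 0.3185, 0.1607]
eef_rot: [1.382, 1.093, -1.36]
force: [0.2, 0.2, 0.9]
gripper_width: 0.0146
```

```bash
python3 - <<'E'
from h import *
im=get_image('wrist');save(im,'wrist14');o,R=state()
im=get_image('top');save(im,'top14');np.savez('pics/top14.npz',**im)
im=get_image('side');save(im,'side14');np.savez('pics/side14.npz',**im)
c=im['pixels'][180:330,200:370,::-1];cv2.imwrite('pics/s14.png',cv2.resize(c,None,fx=4,fy=4,interpolation=cv2.INTER_CUBIC))
E
```

```text
t 18.7 [0.4568 0.3178 0.1572] yaw y -12.8 F [-0.6  0.4 -0.4] w 0.015 q6 0.74
```

View pics/wrist14.png

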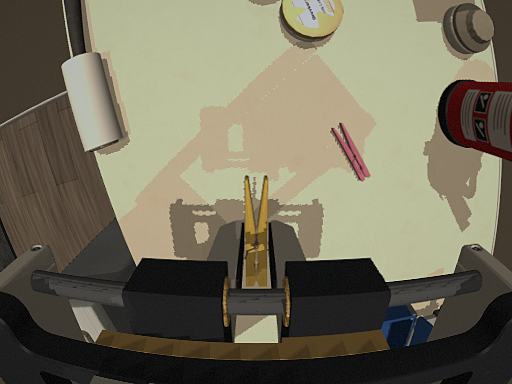

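View pics/top14.png

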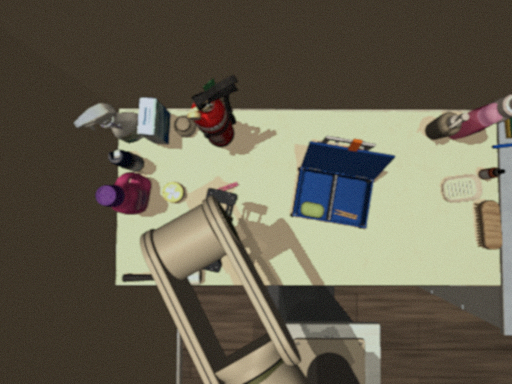

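View pics/s14.png

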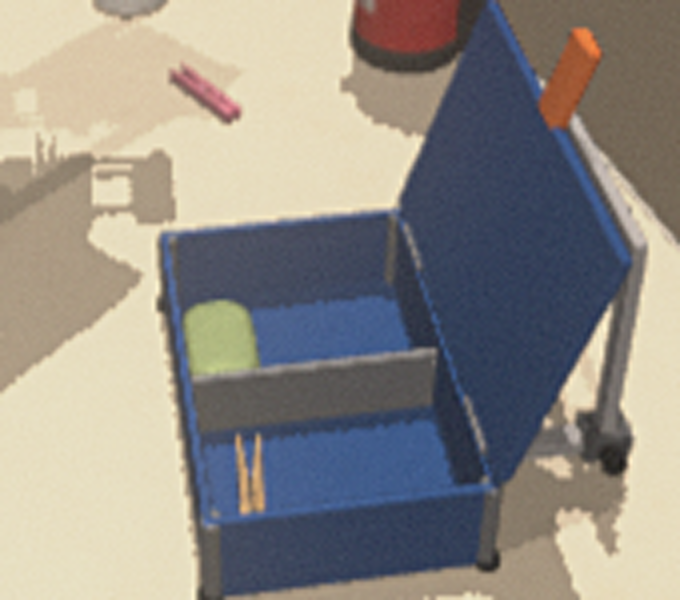

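Pictures: the peg is gripped mid-length at (256,235) in the wrist view, the lid leans open on the stop, the soap is in the left compartment, and the brown peg is in the right compartment's front. I'll work out the placement.

```bash
python3 - <<'E'
from h import *
h=np.array([.6134,-.0193]);ex=np.array([.985,-.17]);ey=np.array([.17,.985]);c=h-.075*ex
im=dict(np.load('pics/top14.npz'))
hsv=cv2.cvtColor(im['pixels'],cv2.COLOR_RGB2HSV).astype(int);H,S,V=hsv[...,0],hsv[...,1],hsv[...,2]
sub=np.zeros(H.shape,bool);sub[165:230,290:380]=1
for nm,m,z in(('brown',(H<25)&(V>90)&sub,.015),('soap',(H>25)&(H<60)&(V>90)&sub,.024)):
  for st,px in comps(m,15):
    q=(ray(im,px,z)[:,:2]-c); print(nm,st,'local x',((q@ex).min()*1000).round(),((q@ex).max()*1000).round(),'y',((q@ey).min()*1000).round(),((q@ey).max()*1000).round())
# inner corners of case rim check: blue
st,px=max(comps(masks(im)['blue']),key=lambda a:a[0][4]);print(st)
o,R=state()
for x in(.02,):
  t=np.r_[c+x*ex-.0535*ey,.157];print('target',t.round(4),'tool d',(R.T@(t-o['ee_pos'])*1000).round(1))
E
```

```text
brown [290, 165, 12, 49, 112] local x -69.0 82.0 y 107.0 119.0
brown [374, 175, 6, 7, 17] local x 73.0 94.0 y -138.0 -124.0
brown [335, 210, 22, 9, 87] local x -52.0 -35.0 y -87.0 -21.0
soap [290, 165, 7, 44, 191] local x -55.0 79.0 y 114.0 141.0
soap [290, 178, 90, 52, 1098] local x -117.0 83.0 y -160.0 115.0
soap [301, 202, 23, 16, 282] local x -68.0 -26.0 y 17.0 86.0
[294, 143, 99, 84, 4446]
t 18.8 [0.4541 0.3162 0.1518] yaw y -12.8 F [-0.   0.1 -1.2] w 0.0147 q6 0.74
target [ 0.5501 -0.0626  0.157 ] tool d [ -5.3 177.4 348.2]
```

>>> arm_command:
  rows:
    - {"dx": -5,"dy": 3,"dz": 12,"rx": -7,"ry": 0,"rz": 0,"hand": -0.9}
    - {"dx": -10,"dy": 5,"dz": 24,"rx": -14,"ry": 0,"rz": 0,"hand": -0.9}
    - {"dx": -15,"dy": 8,"dz": 36,"rx": -21,"ry": 0,"rz": 0,"hand": -0.9}
    - {"dx": -20,"dy": 11,"dz": 48,"rx": -28,"ry": 0,"rz": 0,"hand": -0.9}
    - {"dx": -20,"dy": 14,"dz": 60,"rx": -35,"ry": 0,"rz": 0,"hand": -0.9}
    - {"dx": -20,"dy": 17,"dz": 72,"rx": -42,"ry": 0,"rz": 0,"hand": -0.9}
    - {"dx": -20,"dy": 20,"dz": 85,"rx": -49,"ry": 0,"rz": 0,"hand": -0.9}
    - {"dx": -20,"dy": 22,"dz": 97,"rx": -56,"ry": 0,"rz": 0,"hand": -0.9}

```text
t: 19.47
ee_pos: [0.4526, 0.2154, 0.1689]
eef_rot: [0.631, 1.479, -0.636]
force: [0.3, 0.7, -0.5]
gripper_width: 0.0149
```

```bash
python3 - <<'E'
from h import *
get_image('top');get_image('top');o,R=state()
t=np.array([.5501,-.0626,.157]);print('tool d',(R.T@(t-o['ee_pos'])*1000).round(1))
E
```

```text
t 19.57 [0.4528 0.2149 0.1691] yaw y 43.3 F [ 0.2  0.3 -0.5] w 0.0151 q6 -0.42
tool d [  12.2 -119.6  268.7]
```

>>> arm_command:
  rows:
    - {"dx": 0,"dy": -10,"dz": 25,"rx": -7,"ry": 0,"rz": 0,"hand": -0.9}
    - {"dx": 0,"dy": -22,"dz": 52,"rx": -14,"ry": 0,"rz": 0,"hand": -0.9}
    - {"dx": 0,"dy": -37,"dz": 85,"rx": -21,"ry": 0,"rz": 0,"hand": -0.9}
    - {"dx": 0,"dy": -53,"dz": 120,"rx": -28,"ry": 0,"rz": 0,"hand": -0.9}
    - {"dx": 0,"dy": -69,"dz": 156,"rx": -35,"ry": 0,"rz": 0,"hand": -0.9}
    - {"dx": 0,"dy": -85,"dz": 192,"rx": -37,"ry": 0,"rz": 0,"hand": -0.9}
    - {"dx": 0,"dy": -103,"dz": 231,"rx": -37,"ry": 0,"rz": 0,"hand": -0.9}
    - {"dx": 0,"dy": -119,"dz": 268,"rx": -37,"ry": 0,"rz": 0,"hand": -0.9}

```text
t: 20.23
ee_pos: [0.5493, -0.0577, 0.1698]
eef_rot: [0.138, 1.568, -0.137]
force: [0.9, 0.8, -0.2]
gripper_width: 0.0147
```

>>> arm_command:
  rows:
    - {"dx": 0,"dy": 0,"dz": 0,"rx": 0,"ry": 0,"rz": 0,"hand": -0.9}
    - {"dx": 0,"dy": 0,"dz": 0,"rx": 0,"ry": 0,"rz": 0,"hand": -0.9}
    - {"dx": 0,"dy": 0,"dz": 0,"rx": 0,"ry": 0,"rz": 0,"hand": -0.9}

```text
t: 20.48
ee_pos: [0.5489, -0.056, 0.1698]
eef_rot: [0.138, 1.569, -0.136]
force: [-0.2, 0.6, 0.1]
gripper_width: 0.0149
```

```bash
python3 - <<'E'
from h import *
get_image('top');im=get_image('wrist');save(im,'wrist15');o,R=state()
t=np.array([.5501,-.0626,.157]);print('tool d',(R.T@(t-o['ee_pos'])*1000).round(1))
im=get_image('side');save(im,'side15')
E
```

```text
t 20.58 [ 0.549  -0.0551  0.1704] yaw y 80.2 F [-0.2  0.1 -0.4] w 0.0148 q6 -1.59
tool d [13.4 -7.2  2.4]
```

View pics/wrist15.png

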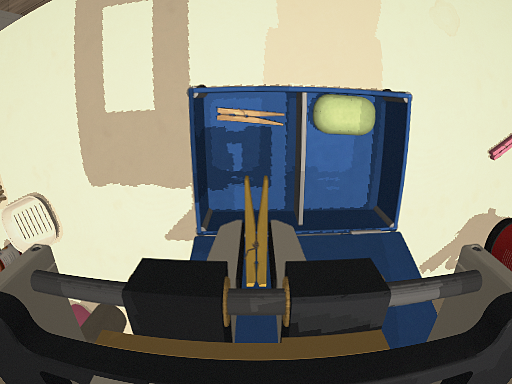

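View pics/side15.png

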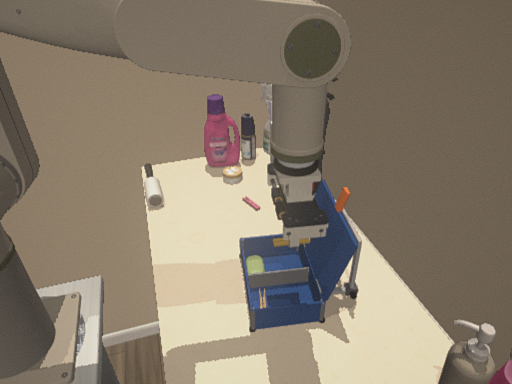

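>>> arm_command:
  rows:
    - {"dx": 0,"dy": -7,"dz": 2.5,"rx": 0,"ry": 0,"rz": 0,"hand": -0.9}
    - {"dx": 30,"dy": -7,"dz": 2.5,"rx": 0,"ry": 0,"rz": 0,"hand": -0.9}
    - {"dx": 60,"dy": -7,"dz": 2.5,"rx": 0,"ry": 0,"rz": 0,"hand": -0.9}
    - {"dx": 85,"dy": -7,"dz": 2.5,"rx": 0,"ry": 0,"rz": 0,"hand": -0.9}
    - {"dx": 85,"dy": -7,"dz": 2.5,"rx": 0,"ry": 0,"rz": 0,"hand": -0.9}
    - {"dx": 85,"dy": -7,"dz": 2.5,"rx": 0,"ry": 0,"rz": 0,"hand": -0.9}

```text
t: 21.13
ee_pos: [0.5494, -0.0632, 0.0851]
eef_rot: [0.134, 1.57, -0.133]
force: [0.2, 0.3, 0.4]
gripper_width: 0.0148
```

```bash
python3 - <<'E'
from h import *
get_image('top');im=get_image('wrist');save(im,'wrist16');o,R=state()
t=np.array([.5501,-.0626,.009]);print('tool d',(R.T@(t-o['ee_pos'])*1000).round(1))
im=get_image('side');c=im['pixels'][180:330,200:370,::-1];cv2.imwrite('pics/s16.png',cv2.resize(c,None,fx=4,fy=4,interpolation=cv2.INTER_CUBIC))
E
```

```text
t 21.23 [ 0.5519 -0.0639  0.0881] yaw y 80.2 F [-0.1  0.   0.3] w 0.0149 q6 -1.61
tool d [79.1  1.  -2.2]
```

View pics/wrist16.png

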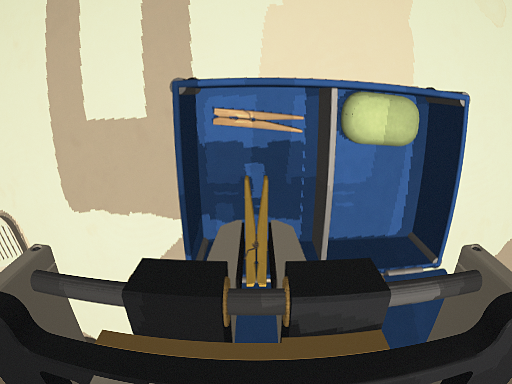

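View pics/s16.png

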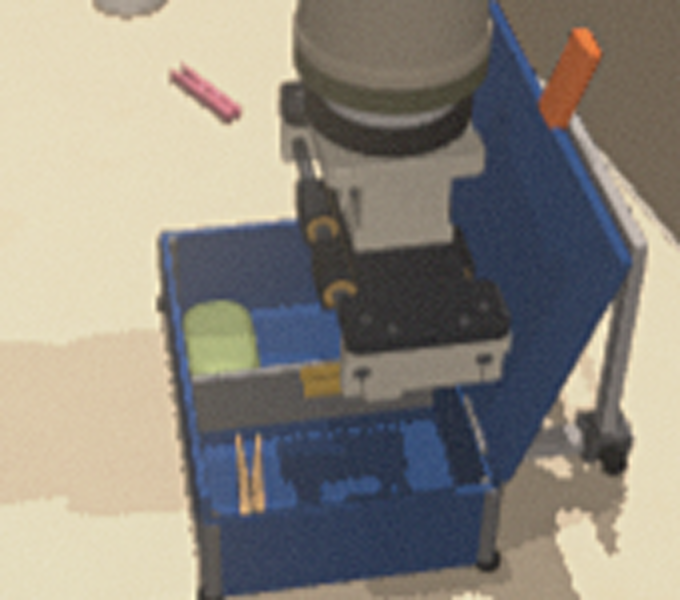

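>>> arm_command:
  rows:
    - {"dx": 20,"dy": 1,"dz": -5,"rx": 0,"ry": 0,"rz": 0,"hand": -0.9}
    - {"dx": 40,"dy": 1,"dz": -5,"rx": 0,"ry": 0,"rz": 0,"hand": -0.9}
    - {"dx": 60,"dy": 1,"dz": -5,"rx": 0,"ry": 0,"rz": 0,"hand": -0.9}
    - {"dx": 68,"dy": 1,"dz": -5,"rx": 0,"ry": 0,"rz": 0,"hand": -0.9}
    - {"dx": 68,"dy": 1,"dz": -5,"rx": 0,"ry": 0,"rz": 0,"hand": -0.9}
    - {"dx": 68,"dy": 1,"dz": -5,"rx": 0,"ry": 0,"rz": 0,"hand": -0.9}

```text
t: 21.78
ee_pos: [0.5468, -0.0622, 0.0194]
eef_rot: [0.134, 1.565, -0.134]
force: [-0.0, -0.4, 0.6]
gripper_width: 0.015
```

```bash
python3 - <<'E'
from h import *
get_image('top');im=get_image('wrist');save(im,'wrist17');o,R=state()
im=get_image('side');c=im['pixels'][180:330,200:370,::-1];cv2.imwrite('pics/s17.png',cv2.resize(c,None,fx=4,fy=4,interpolation=cv2.INTER_CUBIC))
E
```

```text
t 21.88 [ 0.5476 -0.0624  0.0202] yaw y 80.2 F [-0.4 -0.  -0.4] w 0.0147 q6 -1.61
```

View pics/wrist17.png

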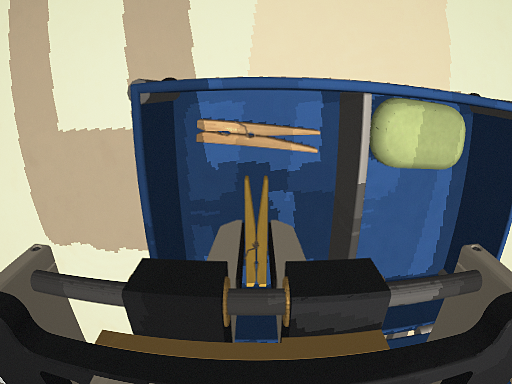

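View pics/s17.png

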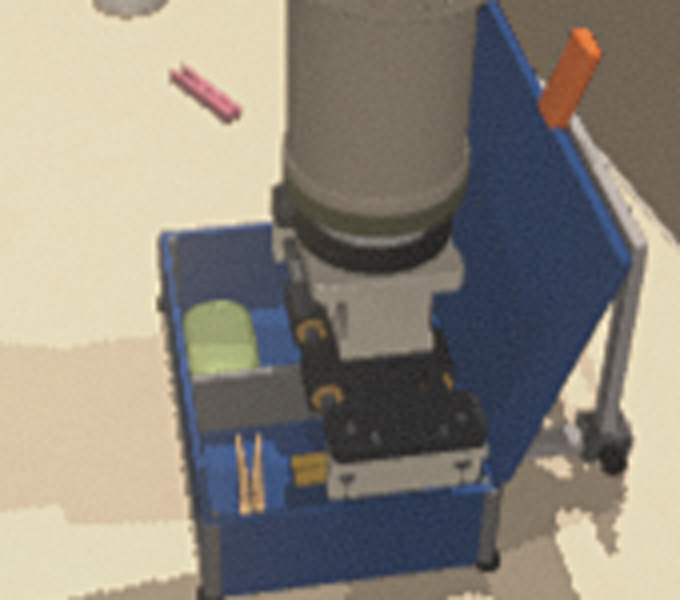

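The front of the yellow peg is clear of the brown peg by more than 10 mm. Lowering the last 12 mm.

>>> arm_command:
  rows:
    - {"dx": 6,"dy": 0,"dz": 0,"rx": 0,"ry": 0,"rz": 0,"hand": -0.9}
    - {"dx": 12,"dy": 0,"dz": 0,"rx": 0,"ry": 0,"rz": 0,"hand": -0.9}
    - {"dx": 12,"dy": 0,"dz": 0,"rx": 0,"ry": 0,"rz": 0,"hand": -0.9}
    - {"dx": 12,"dy": 0,"dz": 0,"rx": 0,"ry": 0,"rz": 0,"hand": -0.9}

```text
t: 22.27
ee_pos: [0.5457, -0.062, 0.0058]
eef_rot: [0.134, 1.567, -0.134]
force: [-0.4, 0.2, -0.6]
gripper_width: 0.015
```

```bash
python3 - <<'E'
from h import *
get_image('top');get_image('wrist');o,R=state()
E
```

```text
t 22.37 [ 0.5456 -0.062   0.0059] yaw y 80.2 F [-0.5 -0.   0.1] w 0.0146 q6 -1.61
```

At the floor. Release and retract straight up.

>>> arm_command:
  rows:
    - {"dx": 0,"dy": 0,"dz": 0,"rx": 0,"ry": 0,"rz": 0,"hand": -0.5}
    - {"dx": 0,"dy": 0,"dz": 0,"rx": 0,"ry": 0,"rz": 0,"hand": -0.35}
    - {"dx": 0,"dy": 0,"dz": 0,"rx": 0,"ry": 0,"rz": 0,"hand": -0.35}
    - {"dx": 0,"dy": 0,"dz": 0,"rx": 0,"ry": 0,"rz": 0,"hand": -0.35}
    - {"dx": 0,"dy": 0,"dz": 0,"rx": 0,"ry": 0,"rz": 0,"hand": -0.35}

```text
t: 22.78
ee_pos: [0.546, -0.062, 0.0062]
eef_rot: [0.134, 1.567, -0.134]
force: [-0.6, -0.7, -0.4]
gripper_width: 0.0302
```

>>> arm_command:
  rows:
    - {"dx": -10,"dy": 0,"dz": 0,"rx": 0,"ry": 0,"rz": 0,"hand": -0.35}
    - {"dx": -35,"dy": 0,"dz": 0,"rx": 0,"ry": 0,"rz": 0,"hand": -0.35}
    - {"dx": -70,"dy": 0,"dz": 0,"rx": 0,"ry": 0,"rz": 0,"hand": -0.35}
    - {"dx": -110,"dy": 0,"dz": -5,"rx": 0,"ry": 0,"rz": 0,"hand": -0.35}
    - {"dx": -150,"dy": 0,"dz": -30,"rx": 0,"ry": 0,"rz": 0,"hand": -0.35}
    - {"dx": -180,"dy": 0,"dz": -60,"rx": 0,"ry": 0,"rz": 0,"hand": -0.35}
    - {"dx": -200,"dy": 0,"dz": -90,"rx": 0,"ry": 0,"rz": 0,"hand": -0.35}
    - {"dx": -200,"dy": 0,"dz": -90,"rx": 0,"ry": 0,"rz": 0,"hand": -0.35}

```text
t: 23.45
ee_pos: [0.457, -0.0466, 0.2145]
eef_rot: [0.132, 1.556, -0.135]
force: [0.8, -0.2, 0.4]
gripper_width: 0.0302
```

```bash
python3 - <<'E'
from h import *
get_image('top');im=get_image('wrist');save(im,'wrist18');o,R=state()
im=get_image('side');c=im['pixels'][100:340,190:410,::-1];cv2.imwrite('pics/s18.png',cv2.resize(c,None,fx=2.5,fy=2.5,interpolation=cv2.INTER_CUBIC))
E
```

```text
t 23.55 [ 0.4581 -0.0469  0.209 ] yaw y 80.2 F [-0.4  0.1  0.2] w 0.0302 q6 -1.61
```

View pics/wrist18.png

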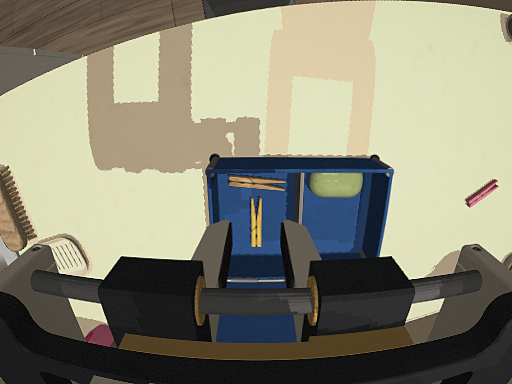

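View pics/s18.png

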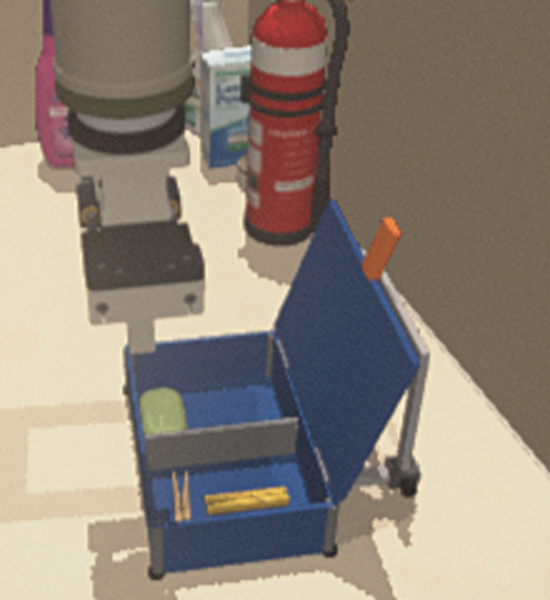

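The yellow peg lies flat at (257,222) in the wrist view, in the brown peg's compartment. The brown peg is at (257,184), and the soap and pink peg are undisturbed. The lid rests on the stop. I'll let it settle, then hand in.

>>> arm_command:
  rows:
    - {"dx": 0,"dy": 0,"dz": 0,"rx": 0,"ry": 0,"rz": 0,"hand": -0.35}
    - {"dx": 0,"dy": 0,"dz": 0,"rx": 0,"ry": 0,"rz": 0,"hand": -0.35}
    - {"dx": 0,"dy": 0,"dz": 0,"rx": 0,"ry": 0,"rz": 0,"hand": -0.35}
    - {"dx": 0,"dy": 0,"dz": 0,"rx": 0,"ry": 0,"rz": 0,"hand": -0.35}

```text
t: 23.93
ee_pos: [0.457, -0.0467, 0.2047]
eef_rot: [0.134, 1.57, -0.134]
force: [0.9, 0.2, -0.3]
gripper_width: 0.0305
```

```bash
python3 - <<'E'
from h import *
o,R=state();print(np.abs(o['joint_velocities']).max())
print(arm.finish_job())
E
```

```text
t 23.93 [ 0.457  -0.0467  0.2047] yaw y 80.2 F [ 0.9  0.2 -0.3] w 0.0305 q6 -1.61
0.01253620242656477
the job is handed in; nothing more can be done
None
```

The blue case is open with its lid resting on the stop, the yellow peg is in the brown peg's compartment, and I handed the job in at about 24 s.

- **Lid:** I swung it over by the orange tab in small steps until I felt the pad, at about 1.94 rad. The force along the swing went from about -0.3 N to -2.6 N, which puts the pad roughly 2 mm in, well short of forced. I eased back 1 mm before letting go. The pad travel is worked out from that force, not measured directly.
- **Yellow peg:** I placed it flat in the rear of the right compartment, lengthwise front to back, so the gripper body stayed clear of the open lid. It lies with a gap of over 10 mm to the brown peg.
- **Last checks:** The final wrist and side pictures show the lid still resting open on the stop and the yellow peg lying flat. The soap, brown peg and pink peg are where they were. The gripper was clear with no contact force. The tin was not in the final close-up pictures; the arm never went near it, and it was in place in the view taken after the peg was picked up.
- **Disagreements:** The measured tool position differed from the expected position by up to about 8 mm at times, and the top and wrist cameras differed by about 4 mm on the lid's position. I corrected for both using settled readings and close wrist views.

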